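# Open the shaker and hold its sprung jar clamp at the size marker

### The job

Take the clear hood off the small bench shaker and stand it upright on the free bench beside it, without dropping it. Then take the black tab of the spring-loaded jar clamp, pull the clamp back towards the control panel until its index finger is level with the dark steel marker clip on the scale, and finish while still holding it there against its spring, so that a colleague can drop a jar in. Leave the jar, the bottle and the beaker where they stand.

Things in the scene. Friction and masses are not known exactly. Their poses are not given: they have to be found in the camera images.
- shaker: Compact lab shaker fixed on the bench, white housing, 300 (x) x 222 (y) x 98 mm high without hood. Origin on the bench; x points away from the control panel, z up. The sloping panel is at the -x end (x -185 to -130 mm), the housing ends at x 112, y +/-111 mm. On its -y side the bench is free out to y -380 mm (for x -130 to 110 mm).
- platform (a point): Middle of the hood's place on the shaker's dark grey metal platform, 98 mm above the bench, at shaker x -8 mm; a 5 mm high lip surrounds it. On the platform, heights above it: fixed rubber-covered bar across y at shaker x 80 mm (top 30 mm), sprung clamp facing it, two spring barrels at x -106 to -44, y +/-42 mm (top 27 mm), white scale strip along x at y -70 mm, 14 mm wide, a line every 5 mm.
- hood: Loose clear plastic hood, an open-bottomed box 222 (x) x 176 (y) x 72 mm high, 3 mm walls, 0.25 to 0.42 kg, standing on the platform inside the lip (3 mm play) over the clamp, axes along the shaker's. Origin in the middle of its open underside, z up. The clamp's tab under it reaches 63 mm above the platform: lift it 75 mm or more before moving sideways.
- hood_handle (a point): Centre of the black bar of the bridge handle in the middle of the hood's roof, 102 mm above the hood's origin. The bar runs along the hood's y, 76 mm long, 12 mm thick (x), 12 mm high; below it a 24 mm free gap to the roof, closed at the ends by posts at y +/-33 mm.
- clamp: Sprung jar clamp sliding along the shaker's x: cross bar 16 (x) x 104 (y) mm, 3 to 29 mm above the platform, upright tab on its middle, index finger at its -y end. Origin on the platform under the bar's middle, axes as the shaker's. Rests at shaker x 31 mm; can be pulled up to 60 mm towards the control panel (-x): 5 N to start, 1 N more per 10 mm; let go, it springs back.
- clamp_tab (a point): Middle of the top of the clamp's black upright tab, 63 mm above the platform (161 mm above the bench). The tab is 12 mm thick (x), 50 mm wide (y), stands 34 mm above the cross bar and is free on both sides.
- clamp_index (a point): Tip of the clamp's index finger, a 4 mm wide bare metal blade at its -y end beside the scale: same x as the clamp's origin, 62 mm to its -y side, 16 mm above the platform.
- marker: Size marker: a dark steel clip on the white scale, 10 (x) x 14 (y) x 10 mm, preset somewhere 28 to 50 mm along the clamp's travel (it does not slide in this job); a thin white line on top shows its middle. Origin in the middle of its underside, 6 mm above the platform, axes as the shaker's. The clamp is at the mark when index finger and marker have the same x in these axes.
- sample_jar: White screw-cap jar 52 mm in diameter, 58 mm high, on the bench; origin at the middle of its foot. Not to be moved.
- amber_bottle: Amber bottle 64 mm in diameter, 135 mm high, on the bench; origin at the middle of its foot. Not to be moved.
- beaker: Glass beaker 68 mm in diameter, 90 mm high, on the bench; origin at the middle of its foot. Not to be moved.

How it is judged:
By the outcome, as a careful person would: the job done as asked, in the order asked, and still so for the second after the job is handed in, while the arm keeps its last pose, push and grip.
It also fails if it takes over 54 s, if anything falls off the work surface, if the arm or the gripper's body presses on something with over 40 N, if the wrist force passes 120 N, or if a joint passes its speed limit or range.

### The arm

A 6-joint arm with a two-finger parallel gripper is mounted at the origin on the work surface. World frame = base frame: x ahead of the robot, y to its left, z up, the work surface at z = 0. Lengths are in m, angles in rad, forces in N, time in s.
With the tool pointing down it reaches from about 0.25 to 0.775 m from the base axis. Payload 4 kg.
Tool frame: the origin (TCP) lies at the very end of the fingers, on their centre line; the grasp point (between the pads) lies 19 mm behind it; z points along the fingers, x is the direction in which the jaws open and shut, and the axes are right-handed (so a half turn about z gives the same grasp; the last joint's range is limited). The gripper opens to 94 mm and grips with 3 to 60 N. Pads are 16 mm wide; open, the fingers measure 119 mm over their backs; the gripper's body (75 mm by 177 mm) begins 78 mm behind the grasp point.
Start: joints at [-1.339, 0.087, 1.371, -0, 1.684, -0.103], TCP at [0.181, -0.519, 0.174] pointing down, gripper open.
Joint ranges: [-3.1, 3.1], [-0.76, 2.03], [0.27, 2.55], [-1.08, 4.22], [0.17, 2.65], [-2.57, 2.57]. Speed limits (rad/s): [2.79, 2.79, 3.14, 3.14, 3.14, 3.14].

### API

Orientations are given as [roll, pitch, yaw] about the fixed x, y, z axes, in that order (R = Rz(yaw) Ry(pitch) Rx(roll)).
In Python, from bench import robot, cams, ticket gives the robot as it stands.
- The arm moves only by the tool jog_arm, never from a script. Its argument "series" is a list of rows, each an object of numbers: "x", "y", "z": the shift along the tool's x, y, z in m; "rx", "ry", "rz": the turn, a rotation vector about the tool's x, y, z in degrees. A call has 1 to 12 rows; each row shifts and turns the pose as measured when the row begins, along the tool's axes as they then stand; what a row does not reach is not made up. A row lasts 1/12 s, in which the tool goes at most 41.7 mm and 7.16 degrees, less where a joint would pass 70% of its speed; a pose out of reach is approached as far as the arm can. A call with a gripper value outside its range is refused whole. "claw" is the opening, from 0 (shut) to 1 (fully open), set as the call begins (left out, the last holds). The fingers move at their own pace and stop on an object; the grip force is fixed at half the most. Time passes only in rows, so rows that do not move let the fingers close. It gives the time, the measured TCP pose, the force and the opening at its end, in the units of the state.
- robot.get_obs(): the state, without advancing time (a new reading comes with each control period).
- cams.snapshot(name): name is "side" or "top" or "wrist"; returns a dict with "img" (384x512x3 uint8, red, green, blue), "mtx" (3x3 intrinsics, pixels), "k1" (the pictures are not rectified: a ray, as slopes to the right and down, at radius r is drawn at 1 + k1 r^2 times it, then the intrinsics apply), "origin" and "attitude" of the camera in the world. Camera axes: x right, y down, z forward; pixel columns grow to the right and rows downward; lengths in m; the calibration is good to about 2 mm. A picture is of the moment at which its call begins. There is no depth.
- ticket.close_job(): hands the job in, once; it reports no verdict.
Trained networks look in a picture, given as the dict that the camera call returned (one of the last four; its "shot" number tells which), for a name from the list of things; names that differ only in an ending like _2 or _b are one class to them, and where a whole thing is asked for, a point or a joint stands for the part that bears it (a point fixed in the world has none). Each returns a list of dicts, best first, with "p" (0 to 1); they miss things now and then, are a little off and sometimes report something else, mostly with a low value. They report only what shows in the picture. A call takes as long as a camera call.
- cams.look_for(thing, picture): "bbox" ([left, top, width, height] in pixels, round what is visible of it).
The state is a dict: "time": time; "joint_positions": joint angles; "qvel": joint speeds; "joint_torque": joint torques, N m; "tool_pos": TCP position; "ee_rot": TCP orientation; "wrist_force": force on the tool from outside, world axes, zero at the start; "wrist_torque": the same for the moment, N m; "width": finger opening in m.
Only numpy, scipy, OpenCV 4.12 (cv2) and the standard library are available. Lean on these libraries where they do the work, as an engineer would, in place of code of your own. Each camera call takes 0.05 s, during which the arm holds its last target.

## Working session

There is one attempt and no reset: what is moved stays moved. The work goes in short steps, Python scripts to look and compute and a tool call to move; the robot and the scene stay as the last step left them, time stands still between calls to the robot, and variables do not carry over. Pictures are saved under pics/ and viewed, and the job is handed in when it is done.

Besides the shell and the picture viewer there is one more tool, called after "Emit:" in YAML: its name, and indented under it one key for each argument. jog_arm: Moves the arm, as the interface text tells. Its arguments: {"type":"object","properties":{"series":{"type":"array","items":{"type":"object","properties":{"x":{"type":"number"},"y":{"type":"number"},"z":{"type":"number"},"rx":{"type":"number"},"ry":{"type":"number"},"rz":{"type":"number"}}}},"claw":{"type":"number"}},"required":["series"]}

```bash
ls; mkdir -p pics
python3 - <<'E'
from bench import robot,cams,ticket
import cv2,pickle
o=robot.get_obs()
print({k:o[k] for k in('time','tool_pos','ee_rot','wrist_force','width')})
for n in('side','top','wrist'):
    s=cams.snapshot(n); cv2.imwrite(f'pics/{n}0.png',cv2.cvtColor(s['img'],cv2.COLOR_RGB2BGR)); pickle.dump(s,open(f'{n}0.pkl','wb'))
    print(n,s['mtx'],s['k1'],s['origin'],s['attitude'])
    for t in('shaker','hood','hood_handle','clamp','clamp_tab','marker','sample_jar','amber_bottle','beaker'):
        print(t,[(d['bbox'],round(d['p'],2)) for d in cams.look_for(t,s)[:2]])
E
```

```text
pics
{'time': 0.0, 'tool_pos': array([ 0.18059455, -0.51883214,  0.17300489]), 'ee_rot': array([-3.14135589e+00,  2.21613815e-03, -1.23594069e+00]), 'wrist_force': array([-0.63368305,  0.06785807, -0.52005393]), 'width': 0.09397157884419}
side [[452.08732664   0.         255.13581555]
 [  0.         452.08732664 188.46236135]
 [  0.           0.           1.        ]] -0.029219738400481494 [0.45444124 0.82335489 0.6920935 ] [-2.26465577e+00  5.35264898e-04 -2.90643363e+00]
shaker [([251.8, 156.6, 143.7, 79.7], 0.64)]
hood [([253.2, 115.7, 115.4, 80.9], 0.79)]
hood_handle [([258.2, 113.2, 113.0, 80.5], 0.79)]
clamp []
clamp_tab []
marker []
sample_jar [([350.3, 250.4, 29.0, 40.1], 0.72)]
amber_bottle [([276.4, 204.1, 35.9, 67.0], 0.58)]
beaker [([212.1, 148.5, 31.2, 48.7], 0.75)]
top [[412.86961914   0.         255.81641185]
 [  0.         412.86961914 191.53085288]
 [  0.           0.           1.        ]] -0.08885400101507739 [0.44472212 0.15751208 0.8708859 ] [-2.94500355  0.03326961 -1.59472793]
shaker [([269.3, 176.5, 137.5, 154.8], 0.6), ([278.3, 154.2, 131.0, 145.6], 0.18)]
hood [([279.4, 154.4, 131.4, 146.4], 0.88)]
hood_handle []
clamp []
clamp_tab []
marker [([268.7, 176.7, 138.6, 154.5], 0.59)]
sample_jar [([220.9, 293.8, 27.0, 29.0], 0.78)]
amber_bottle [([224.1, 214.7, 34.7, 37.4], 0.84)]
beaker [([310.9, 118.0, 38.3, 44.1], 0.76)]
wrist [[265.99945841   0.         259.52572388]
 [  0.         265.99945841 191.44873264]
 [  0.           0.           1.        ]] -0.059903236425767406 [ 0.25145092 -0.49473329  0.3857267 ] [ 2.88067843e+00  4.77418497e-04 -1.23714523e+00]
shaker []
hood []
hood_handle []
clamp []
clamp_tab []
marker []
sample_jar []
amber_bottle []
beaker []
```

View pics/side0.png

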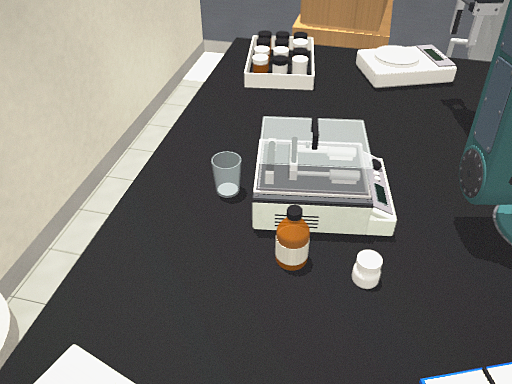

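View pics/top0.png

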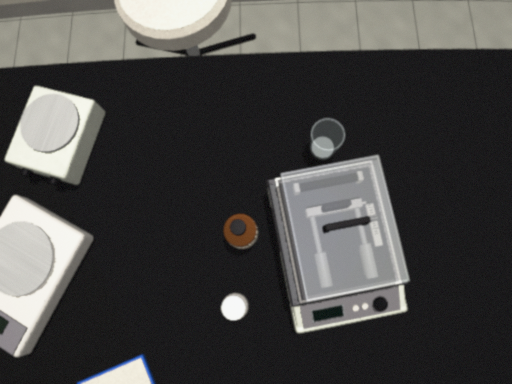

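View pics/wrist0.png

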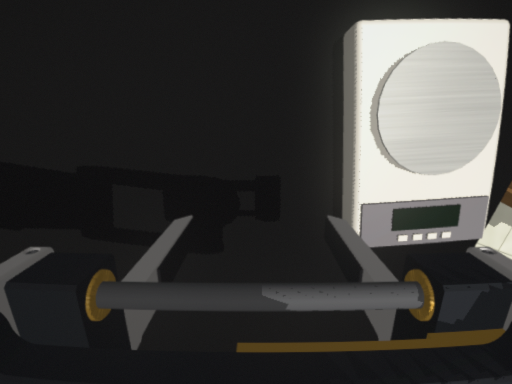

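Run:
```python
import cv2
a=cv2.imread('pics/top0.png')[120:340,200:440]
cv2.imwrite('pics/top0z.png',cv2.resize(a,None,fx=2.7,fy=2.7,interpolation=cv2.INTER_CUBIC))
a=cv2.imread('pics/side0.png')[100:250,230:420]
cv2.imwrite('pics/side0z.png',cv2.resize(a,None,fx=4,fy=4,interpolation=cv2.INTER_CUBIC))
```

```text
(no output)
```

View pics/top0z.png

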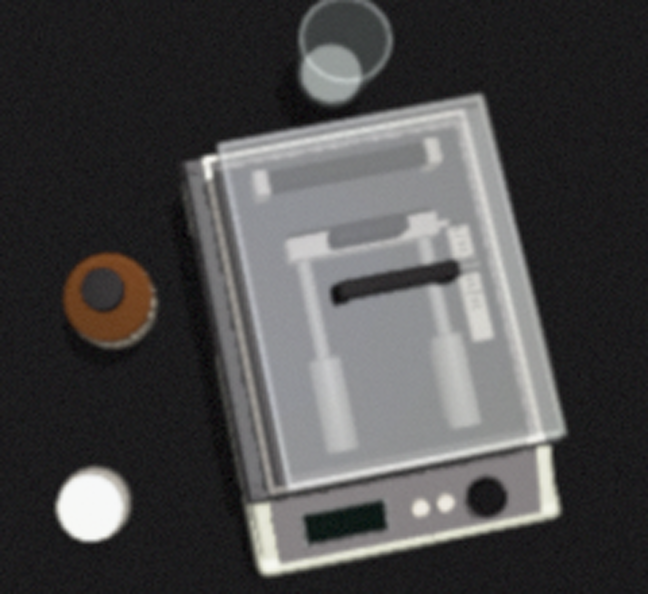

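View pics/side0z.png

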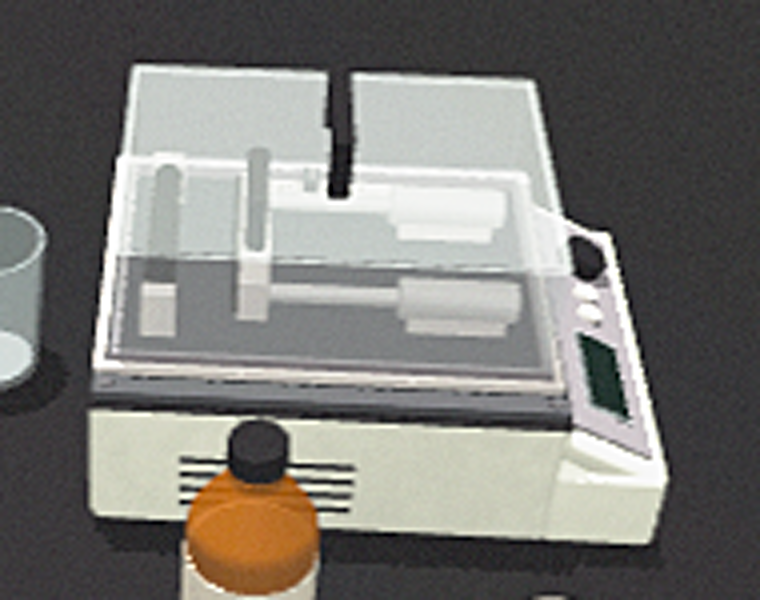

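```bash
cat > h.py <<'E'
import numpy as np,cv2,pickle
from scipy.spatial.transform import Rotation as R
from scipy.optimize import least_squares
def rot(a): return R.from_euler('xyz',a).as_matrix()
def proj(s,P):
    P=np.atleast_2d(P); c=(P-s['origin'])@rot(s['attitude'])
    q=c[:,:2]/c[:,2:]; r2=(q**2).sum(1,keepdims=True); q=q*(1+s['k1']*r2)
    return np.c_[q[:,0]*s['mtx'][0,0]+s['mtx'][0,2],q[:,1]*s['mtx'][1,1]+s['mtx'][1,2]]
def ray(s,uv):
    d=np.array([(uv[0]-s['mtx'][0,2])/s['mtx'][0,0],(uv[1]-s['mtx'][1,2])/s['mtx'][1,1]]);q=d.copy()
    for _ in range(20): q=d/(1+s['k1']*(q@q))
    return s['origin'],rot(s['attitude'])@np.r_[q,1]
def onz(s,uv,z):
    o,d=ray(s,uv); return o+d*(z-o[2])/d[2]
def S2W(p,P):
    P=np.atleast_2d(P);c,s=np.cos(p[2]),np.sin(p[2])
    return np.c_[p[0]+c*P[:,0]-s*P[:,1],p[1]+s*P[:,0]+c*P[:,1],P[:,2]]
def W2S(p,P):
    P=np.atleast_2d(P);c,s=np.cos(p[2]),np.sin(p[2]);d=P[:,:2]-p[:2]
    return np.c_[c*d[:,0]+s*d[:,1],-s*d[:,0]+c*d[:,1],P[:,2]]
E
python3 - <<'E'
from h import *
T=pickle.load(open('top0.pkl','rb'));S=pickle.load(open('side0.pkl','rb'))
t=lambda u,v:(200+u/2.7-.3,120+v/2.7-.3); s=lambda u,v:(230+u/4-.4,100+v/4-.4)
# hood-centred coords -> shaker offset -8mm
L=[(T,t(218,145),(111,88,170)),(T,t(485,97),(111,-88,170)),(T,t(566,436),(-111,-88,170)),
(T,t(338,290),(0,38,203)),(T,t(458,266),(0,-38,203)),
(S,s(135,66),(111,-88,170)),(S,s(530,78),(-111,-88,170)),(S,s(118,157),(111,88,170)),(S,s(528,172),(-111,88,170))]
def f(p,full=0):
    out=[]
    for c,uv,P in L:
        out.append(proj(c,S2W(p,np.array(P)/1000.))[0]-uv)
    return np.array(out) if full else np.ravel(out)
r=least_squares(f,[.5,0,0],loss='soft_l1');print('hood centre',r.x,np.degrees(r.x[2]));print(f(r.x,1).round(1))
p=r.x.copy(); o=S2W(p,[[.008,0,0]])[0]; sp=[o[0],o[1],p[2]]; print('shaker',sp)
for n,uv,z in(('jar',(234,300),0.03),('bottle',(241,228),.1),('beaker',(322,148),.0)): 
    w=onz(T,uv,z);print(n,w,W2S(sp,w))
for P in((0,-250,0),(0,-380,0)): print(S2W(sp,np.array(P)/1000.), np.linalg.norm(S2W(sp,np.array(P)/1000.)[0,:2]))
pickle.dump(sp,open('sp.pkl','wb'))
E
```

```text
hood centre [0.52114159 0.02877289 0.15540056] 8.90379647798296
[[ 0.5 -0.8]
 [-0.3 -0.9]
 [ 0.3 -0.2]
 [-0.1  0.6]
 [ 1.2  0.8]
 [-0.7 -0.9]
 [ 0.4  0.3]
 [-2.5 22.7]
 [10.4 24.5]]
shaker [np.float64(0.5290451883716094), np.float64(0.03001109978847784), np.float64(0.15540056446827744)]
jar [0.39419065 0.23017006 0.03      ] [[-0.10224972  0.21861919  0.03      ]]
bottle [0.53002979 0.20894809 0.1       ] [[0.02866786 0.17662834 0.1       ]]
beaker [0.71179553 0.03482909 0.        ] [[ 0.18129384 -0.02352541  0.        ]]
[[ 0.56773915 -0.2169763   0.        ]] 0.6077881698411646
[[ 0.58786001 -0.34540975  0.        ]] 0.6818264368682545
```

Emit:
jog_arm:
  series:
    - {"z": -0.012, "rz": -6.65}
    - {"z": -0.012, "rz": -6.65}
    - {"z": -0.012, "rz": -6.65}
    - {"z": -0.012, "rz": -6.65}
    - {"z": -0.012, "rz": -6.65}
    - {"z": -0.012, "rz": -6.65}
    - {"z": -0.012, "rz": -6.65}
    - {"z": -0.012, "rz": -6.65}
    - {"z": -0.012, "rz": -6.65}
    - {"z": -0.012, "rz": -6.65}
    - {"z": -0.012, "rz": -6.65}
    - {"z": -0.012, "rz": -6.65}

```text
invalid input
```

Emit:
jog_arm:
  series:
    - {"x": 0, "y": 0, "z": -0.012, "rx": 0, "ry": 0, "rz": -6.5}
    - {"x": 0, "y": 0, "z": -0.012, "rx": 0, "ry": 0, "rz": -6.5}
  claw: 1

```text
time: 1.67
tool_pos: [0.1803, -0.5177, 0.1954]
ee_rot: [-3.139, 0.006, -1.002]
wrist_force: [0.5, 0.4, 0.9]
width: 0.0937
```

Emit:
jog_arm:
  series:
    - {"z": -0.012, "rz": -6.6}
    - {"z": -0.012, "rz": -6.6}
    - {"z": -0.012, "rz": -6.6}
    - {"z": -0.012, "rz": -6.6}
    - {"z": -0.012, "rz": -6.6}
    - {"z": -0.012, "rz": -6.6}
    - {"z": -0.012, "rz": -6.6}
    - {"z": -0.012, "rz": -6.6}
    - {"z": -0.012, "rz": -6.6}
    - {"z": -0.012, "rz": -6.6}
  claw: 1

```text
invalid input
```

Emit:
jog_arm:
  series:
    - {"x": 0, "y": 0, "z": -0.012, "rx": 0, "ry": 0, "rz": -6.6}
    - {"x": 0, "y": 0, "z": -0.012, "rx": 0, "ry": 0, "rz": -6.6}
    - {"x": 0, "y": 0, "z": -0.012, "rx": 0, "ry": 0, "rz": -6.6}
    - {"x": 0, "y": 0, "z": -0.012, "rx": 0, "ry": 0, "rz": -6.6}
    - {"x": 0, "y": 0, "z": -0.012, "rx": 0, "ry": 0, "rz": -6.6}
    - {"x": 0, "y": 0, "z": -0.012, "rx": 0, "ry": 0, "rz": -6.6}
    - {"x": 0, "y": 0, "z": -0.012, "rx": 0, "ry": 0, "rz": -6.6}
    - {"x": 0, "y": 0, "z": -0.012, "rx": 0, "ry": 0, "rz": -6.6}
    - {"x": 0, "y": 0, "z": -0.012, "rx": 0, "ry": 0, "rz": -6.6}
    - {"x": 0, "y": 0, "z": -0.012, "rx": 0, "ry": 0, "rz": -6.6}

```text
time: 2.5
tool_pos: [0.1804, -0.5177, 0.3201]
ee_rot: [-3.132, 0.0, 0.21]
wrist_force: [-0.4, -0.0, -0.0]
width: 0.094
```

Emit:
jog_arm:
  series:
    - {"x": 0, "y": 0, "z": 0, "rx": 0, "ry": 0, "rz": 3.1}
    - {"x": 0.02, "y": -0.023, "z": 0, "rx": 0, "ry": 0, "rz": 0}
    - {"x": 0.025, "y": -0.029, "z": 0, "rx": 0, "ry": 0, "rz": 0}
    - {"x": 0.025, "y": -0.029, "z": 0, "rx": 0, "ry": 0, "rz": 0}
    - {"x": 0.025, "y": -0.029, "z": 0, "rx": 0, "ry": 0, "rz": 0}
    - {"x": 0.025, "y": -0.029, "z": 0, "rx": 0, "ry": 0, "rz": 0}
    - {"x": 0.025, "y": -0.029, "z": 0, "rx": 0, "ry": 0, "rz": 0}
    - {"x": 0.025, "y": -0.029, "z": 0, "rx": 0, "ry": 0, "rz": 0}
    - {"x": 0.025, "y": -0.029, "z": 0, "rx": 0, "ry": 0, "rz": 0}
    - {"x": 0.025, "y": -0.029, "z": 0, "rx": 0, "ry": 0, "rz": 0}
    - {"x": 0.025, "y": -0.029, "z": 0, "rx": 0, "ry": 0, "rz": 0}
    - {"x": 0.025, "y": -0.029, "z": 0, "rx": 0, "ry": 0, "rz": 0}

```text
time: 3.5
tool_pos: [0.4037, -0.1599, 0.3229]
ee_rot: [-3.14, -0.002, 0.141]
wrist_force: [0.4, -1.0, -0.4]
width: 0.094
```

```bash
cat >> h.py <<'E'
def delta(tgt,yaw,o=None):
    """print tool-frame shift & rotvec(deg) to reach tgt pos with tool down, yaw"""
    if o is None:
        from bench import robot
        o=robot.get_obs()
    A=rot(o['ee_rot']);B=rot([np.pi,0,yaw])
    print('at',np.round(o['tool_pos'],4),np.round(o['ee_rot'],4),'t',o['time'],'F',np.round(o['wrist_force'],1),'w',round(o['width'],4))
    print('shift',np.round(A.T@(np.array(tgt)-o['tool_pos']),4),'rotvec',np.round(np.degrees(R.from_matrix(A.T@B).as_rotvec()),2))
E
python3 -c "
from h import *
delta([.5211,.0288,.24],.1554)"
```

```text
at [ 0.4037 -0.1599  0.3229] [-3.1399e+00 -1.8000e-03  1.4090e-01] t 3.5 F [ 0.4 -1.  -0.4] w 0.094
shift [ 0.1426 -0.1702  0.0835] rotvec [-0.1  -0.1  -0.83]
```

Emit:
jog_arm:
  series:
    - {"x": 0.024, "y": -0.028, "z": 0, "rx": 0, "ry": 0, "rz": -0.8}
    - {"x": 0.024, "y": -0.028, "z": 0.003, "rx": 0, "ry": 0, "rz": 0}
    - {"x": 0.024, "y": -0.028, "z": 0.01, "rx": 0, "ry": 0, "rz": 0}
    - {"x": 0.024, "y": -0.028, "z": 0.01, "rx": 0, "ry": 0, "rz": 0}
    - {"x": 0.024, "y": -0.028, "z": 0.01, "rx": 0, "ry": 0, "rz": 0}
    - {"x": 0.022, "y": -0.026, "z": 0.01, "rx": 0, "ry": 0, "rz": 0}
    - {"x": 0, "y": 0, "z": 0, "rx": 0, "ry": 0, "rz": 0}

```text
time: 4.08
tool_pos: [0.525, 0.0426, 0.2805]
ee_rot: [-3.141, -0.008, 0.164]
wrist_force: [0.6, -1.0, -0.8]
width: 0.094
```

Run:
```python
from h import *
from bench import cams
delta([.5211,.0288,.24],.1554)
for n in('wrist','top'):
    s=cams.snapshot(n); cv2.imwrite(f'pics/{n}1.png',cv2.cvtColor(s['img'],cv2.COLOR_RGB2BGR)); pickle.dump(s,open(f'{n}1.pkl','wb'))
```

```text
at [0.525  0.0426 0.2805] [-3.1415 -0.0085  0.1643] t 4.0833 F [ 0.6 -1.  -0.8] w 0.094
shift [-0.0065  0.013   0.0404] rotvec [-0.01 -0.49  0.51]
```

View pics/wrist1.png

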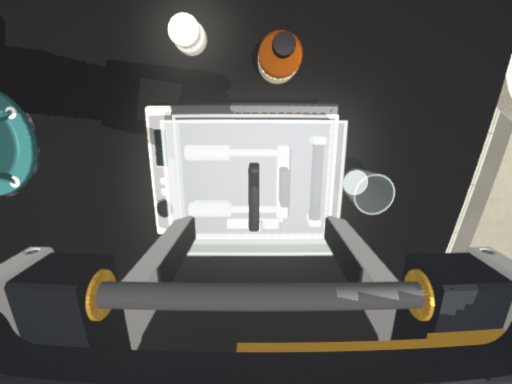

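Run:
```python
from h import *
W=pickle.load(open('wrist1.pkl','rb'))
for uv,z in(((254,164),.206),((254,230),.206),((347,121),.17),((161,121),.17)): print(onz(W,uv,z))
hc=[.52114,.02877,.1554]
print(S2W(hc,[[0,.038,.2],[0,-.038,.2],[.111,.088,.17],[-.111,.088,.17]]))
```

```text
[0.51485602 0.07095996 0.206     ]
[ 0.52695939 -0.00507817  0.206     ]
[0.61593748 0.13404355 0.17      ]
[0.39881222 0.0984272  0.17      ]
[[ 0.51525854  0.06631209  0.2       ]
 [ 0.52702146 -0.00877209  0.2       ]
 [ 0.61718219  0.13288963  0.17      ]
 [ 0.39785736  0.09852952  0.17      ]]
```

Emit:
jog_arm:
  series:
    - {"x": -0.006, "y": 0.012, "z": 0.01, "rx": 0, "ry": -0.5, "rz": 0.5}
    - {"x": 0, "y": 0, "z": 0.015, "rx": 0, "ry": 0, "rz": 0}
    - {"x": 0, "y": 0, "z": 0.01, "rx": 0, "ry": 0, "rz": 0}
    - {"x": 0, "y": 0, "z": 0, "rx": 0, "ry": 0, "rz": 0}

```text
time: 4.52
tool_pos: [0.5198, 0.0206, 0.2516]
ee_rot: [3.134, -0.008, 0.147]
wrist_force: [-0.3, -0.5, -0.7]
width: 0.094
```

```bash
python3 -c "
from h import *
delta([.5211,.0298,.181],.1554)"
```

```text
at [0.5198 0.0206 0.2516] [ 3.1342 -0.008   0.1466] t 4.5167 F [-0.3 -0.5 -0.7] w 0.094
shift [ 0.0021 -0.0095  0.0705] rotvec [ 0.43 -0.46 -0.51]
```

Emit:
jog_arm:
  series:
    - {"x": 0.002, "y": -0.008, "z": 0.005, "rx": 0.4, "ry": -0.4, "rz": -0.5}
    - {"x": 0, "y": 0, "z": 0.012, "rx": 0, "ry": 0, "rz": 0}
    - {"x": 0, "y": 0, "z": 0.012, "rx": 0, "ry": 0, "rz": 0}
    - {"x": 0, "y": 0, "z": 0.01, "rx": 0, "ry": 0, "rz": 0}
    - {"x": 0, "y": 0, "z": 0, "rx": 0, "ry": 0, "rz": 0}

```text
time: 4.93
tool_pos: [0.521, 0.0269, 0.2122]
ee_rot: [3.14, -0.005, 0.152]
wrist_force: [-0.1, 0.6, 1.2]
width: 0.0941
```

```bash
python3 -c "
from h import *
delta([.5211,.0298,.181],.1554)"
```

```text
at [0.521  0.0269 0.2122] [ 3.1403 -0.0054  0.1518] t 4.9333 F [-0.1  0.6  1.2] w 0.0941
shift [ 0.0004 -0.0029  0.0312] rotvec [ 0.08 -0.31 -0.2 ]
```

Emit:
jog_arm:
  series:
    - {"x": 0, "y": -0.002, "z": 0.01, "rx": 0, "ry": -0.3, "rz": -0.2}
    - {"x": 0, "y": 0, "z": 0.01, "rx": 0, "ry": 0, "rz": 0}
    - {"x": 0, "y": 0, "z": 0.008, "rx": 0, "ry": 0, "rz": 0}
    - {"x": 0, "y": 0, "z": 0, "rx": 0, "ry": 0, "rz": 0}
    - {"x": 0, "y": 0, "z": 0, "rx": 0, "ry": 0, "rz": 0}

```text
time: 5.35
tool_pos: [0.52, 0.0294, 0.1797]
ee_rot: [3.141, 0.003, 0.157]
wrist_force: [0.4, -0.6, 0.4]
width: 0.0942
```

```bash
python3 -c "
from h import *
delta([.5211,.0298,.181],.1554)"
```

```text
at [0.52   0.0294 0.1797] [3.1407e+00 2.8000e-03 1.5650e-01] t 5.35 F [ 0.4 -0.6  0.4] w 0.0942
shift [ 0.0011 -0.0002 -0.0013] rotvec [0.05 0.16 0.07]
```

Emit:
jog_arm:
  series:
    - {"x": 0.001, "y": 0, "z": 0, "rx": 0, "ry": 0, "rz": 0}
    - {"x": 0, "y": 0, "z": 0, "rx": 0, "ry": 0, "rz": 0}
    - {"x": 0, "y": 0, "z": 0, "rx": 0, "ry": 0, "rz": 0}
    - {"x": 0, "y": 0, "z": 0, "rx": 0, "ry": 0, "rz": 0}
    - {"x": 0, "y": 0, "z": 0, "rx": 0, "ry": 0, "rz": 0}
    - {"x": 0, "y": 0, "z": 0, "rx": 0, "ry": 0, "rz": 0}
    - {"x": 0, "y": 0, "z": 0, "rx": 0, "ry": 0, "rz": 0}
    - {"x": 0, "y": 0, "z": 0, "rx": 0, "ry": 0, "rz": 0}
    - {"x": 0, "y": 0, "z": 0, "rx": 0, "ry": 0, "rz": 0}
    - {"x": 0, "y": 0, "z": 0, "rx": 0, "ry": 0, "rz": 0}
  claw: 0

```text
time: 6.18
tool_pos: [0.5226, 0.0295, 0.1823]
ee_rot: [3.14, -0.002, 0.156]
wrist_force: [0.8, -0.7, 0.2]
width: 0.0307
```

Still closing.

Emit:
jog_arm:
  series:
    - {"x": 0, "y": 0, "z": 0, "rx": 0, "ry": 0, "rz": 0}
    - {"x": 0, "y": 0, "z": 0, "rx": 0, "ry": 0, "rz": 0}
    - {"x": 0, "y": 0, "z": 0, "rx": 0, "ry": 0, "rz": 0}
    - {"x": 0, "y": 0, "z": 0, "rx": 0, "ry": 0, "rz": 0}
    - {"x": 0, "y": 0, "z": 0, "rx": 0, "ry": 0, "rz": 0}
    - {"x": 0, "y": 0, "z": 0, "rx": 0, "ry": 0, "rz": 0}

```text
time: 6.68
tool_pos: [0.5225, 0.0295, 0.1822]
ee_rot: [3.14, -0.002, 0.157]
wrist_force: [0.4, -0.1, -0.2]
width: 0.0006
```

Run:
```python
from h import *
from bench import cams
for n,(a,b,c,d),k in(('wrist',(60,300,120,390),2.5),('side',(60,250,220,420),3.5),('top',(100,340,200,440),2.4)):
    s=cams.snapshot(n); pickle.dump(s,open(f'{n}2.pkl','wb'))
    cv2.imwrite(f'pics/{n}2.png',cv2.resize(cv2.cvtColor(s['img'],cv2.COLOR_RGB2BGR)[a:b,c:d],None,fx=k,fy=k,interpolation=cv2.INTER_CUBIC))
```

```text
(no output)
```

View pics/wrist2.png

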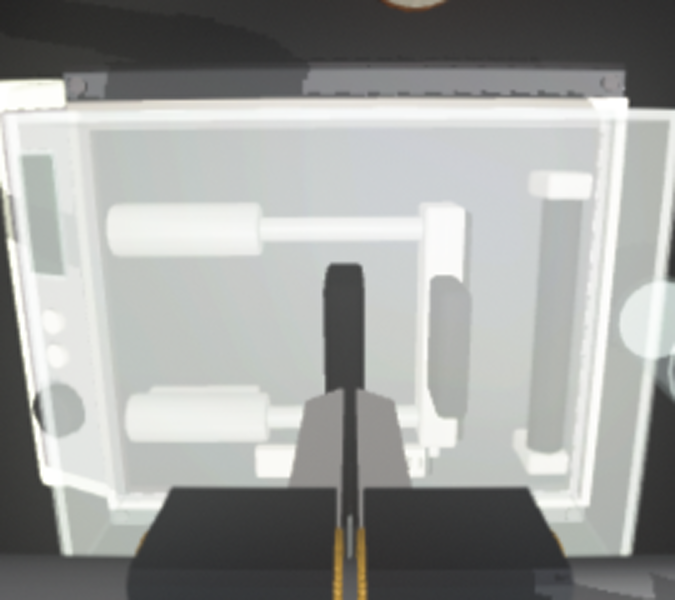

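View pics/side2.png

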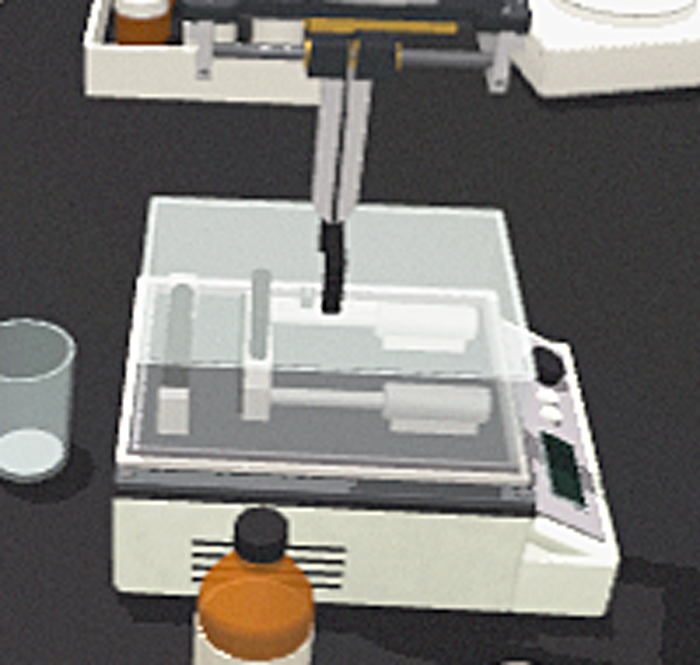

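View pics/top2.png

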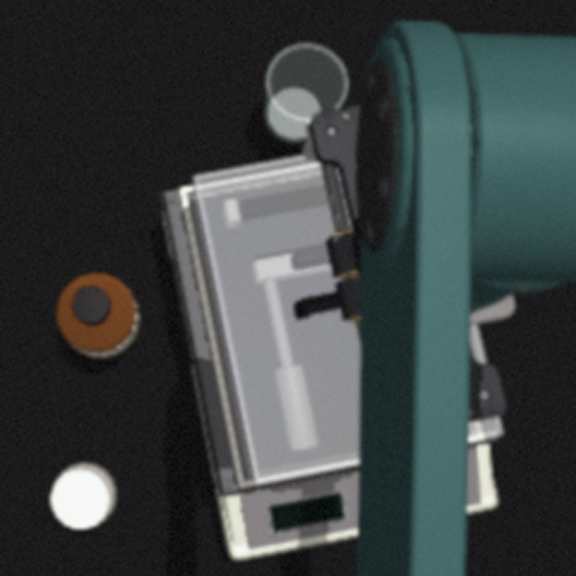

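Run:
```python
from h import *
from bench import robot
S=pickle.load(open('side2.pkl','rb'));W=pickle.load(open('wrist2.pkl','rb'));o=robot.get_obs()
hc=[.52114,.02877,.1554]
z=lambda s:(proj(S,s)-[220,60])*3.5
print('tcp',z(o['tool_pos']),'handle ends top',z(S2W(hc,[[0,.038,.206],[0,-.038,.206]])))
print('roof',z(S2W(hc,[[.111,.088,.17],[-.111,.088,.17],[.111,-.088,.17],[-.111,-.088,.17]])))
print('base',z(S2W(hc,[[.111,.088,.098],[-.111,.088,.098],[.111,-.088,.098],[-.111,-.088,.098]])))
print('wrist tcp',(proj(W,o['tool_pos'])-[120,60])*2.5,'h',(proj(W,S2W(hc,[[0,.038,.2],[0,-.038,.2]]))-[120,60])*2.5)
```

```text
tcp [[324.96962282 259.77664796]] handle ends top [[332.2324777  260.45828614]
 [329.39610456 191.22513719]]
roof [[128.18354729 355.54520089]
 [531.97377143 374.71274278]
 [149.35027186 193.18087994]
 [498.85031844 207.78795761]]
base [[127.9907886  454.87375982]
 [511.48011685 474.38404   ]
 [148.27386908 286.79390197]
 [482.57626498 301.84160568]]
wrist tcp [[349.01016692 382.20223227]] h [[344.19796201 282.75843501]
 [344.64904029 511.60832055]]
```

```bash
python3 - <<'E'
from h import *
S=pickle.load(open('side2.pkl','rb'));W=pickle.load(open('wrist2.pkl','rb'));T=pickle.load(open('top2.pkl','rb'))
L=[ray(S,(220+335/3.5,60+219/3.5)),ray(W,(120+349/2.5,60+390/2.5))]
def tri(L):
    A=0;b=0
    for o,d in L:
        d=d/np.linalg.norm(d);M=np.eye(3)-np.outer(d,d);A=A+M;b=b+M@o
    x=np.linalg.solve(A,b);return x,[np.linalg.norm(np.cross(x-o,d/np.linalg.norm(d))) for o,d in L]
print('tip',tri(L))
# handle +y end top 
S0=pickle.load(open('side0.pkl','rb'));T0=pickle.load(open('top0.pkl','rb'));W1=pickle.load(open('wrist1.pkl','rb'))
tz=lambda u,v:(200+u/2.7,120+v/2.7)
print('+y end',tri([ray(T0,tz(338,292)),ray(W1,(254,164))]),'-y end',tri([ray(T0,tz(457,267)),ray(W1,(254,230)),ray(S0,(230+340/4,100+68/4))]))
print(W['origin'],W['attitude'],S['origin'],S0['origin'],W1['origin'])
E
python3 - <<'E'
import cv2
a=cv2.imread('pics/side2.png')[150:360,230:430]
cv2.imwrite('pics/side2z.png',cv2.resize(a,None,fx=3,fy=2.8))
E
```

```text
tip (array([0.51954456, 0.03920162, 0.21649525]), [np.float64(0.0013603498450682349), np.float64(0.0013603498450681813)])
+y end (array([0.51561268, 0.06577352, 0.18715141]), [np.float64(0.002227759031547465), np.float64(0.002227759031547466)]) -y end (array([ 0.52641236, -0.00700684,  0.20175277]), [np.float64(0.001075135811506198), np.float64(0.0007939967734429711), np.float64(0.001855501113570689)])
[0.51044886 0.10390664 0.39353221] [ 2.87939642e+00 -1.55650831e-03  1.55344520e-01] [0.45444124 0.82335489 0.6920935 ] [0.45444124 0.82335489 0.6920935 ] [0.51100493 0.11629571 0.49198261]
```

View pics/side2z.png

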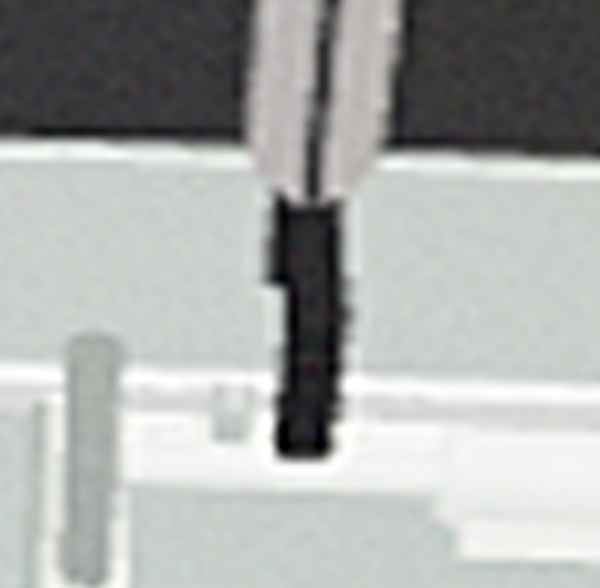

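Run:
```python
from h import *
from bench import robot
S=pickle.load(open('side2.pkl','rb'));S0=pickle.load(open('side0.pkl','rb'));o=robot.get_obs()
for h in(0,.019,.034,.06,.097,.12,.16): print(h,((proj(S,o['tool_pos']+[0,0,h])-[220,60])*3.5).round())
a=np.hstack([x['img'][60:170,280:350] for x in(S0,S)])
cv2.imwrite('pics/cmp.png',cv2.resize(cv2.cvtColor(a,cv2.COLOR_RGB2BGR),None,fx=5,fy=5,interpolation=cv2.INTER_NEAREST))
```

```text
0 [[325. 260.]]
0.019 [[328. 232.]]
0.034 [[330. 210.]]
0.06 [[333. 170.]]
0.097 [[339. 111.]]
0.12 [[343.  73.]]
0.16 [[349.   3.]]
```

View pics/cmp.png

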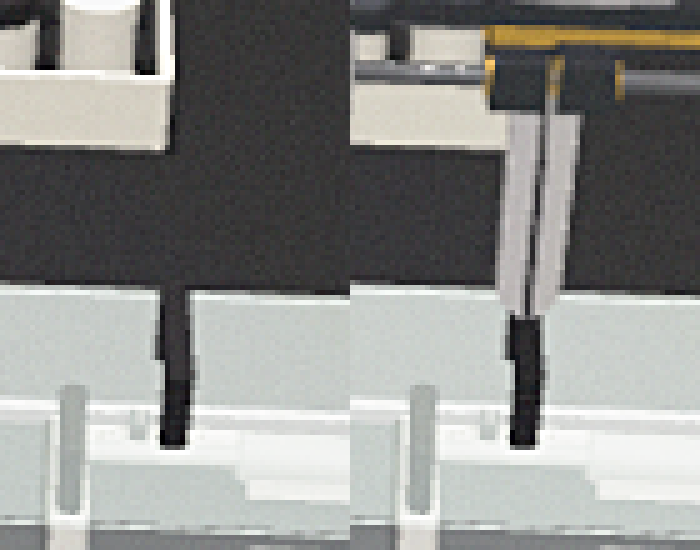

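Emit:
jog_arm:
  series:
    - {"x": 0, "y": 0, "z": 0, "rx": 0, "ry": 0, "rz": 0}
    - {"x": 0, "y": 0, "z": 0, "rx": 0, "ry": 0, "rz": 0}
    - {"x": 0, "y": 0, "z": 0, "rx": 0, "ry": 0, "rz": 0}
    - {"x": 0, "y": 0, "z": 0, "rx": 0, "ry": 0, "rz": 0}
    - {"x": 0, "y": 0, "z": 0, "rx": 0, "ry": 0, "rz": 0}
    - {"x": 0, "y": 0, "z": 0, "rx": 0, "ry": 0, "rz": 0}
    - {"x": 0, "y": 0, "z": 0, "rx": 0, "ry": 0, "rz": 0}
    - {"x": 0, "y": 0, "z": 0, "rx": 0, "ry": 0, "rz": 0}
  claw: 0.5

```text
time: 7.5
tool_pos: [0.5225, 0.0295, 0.1822]
ee_rot: [3.14, -0.002, 0.157]
wrist_force: [0.2, -0.1, 0.1]
width: 0.0464
```

Run:
```python
from h import *
from bench import cams,robot
o=robot.get_obs();print(o['width'],o['tool_pos'],o['joint_positions'])
for n,(a,b,c,d),k in(('wrist',(60,300,120,390),2.5),('side',(60,170,260,370),5.5)):
    s=cams.snapshot(n); pickle.dump(s,open(f'{n}3.pkl','wb'))
    cv2.imwrite(f'pics/{n}3.png',cv2.resize(cv2.cvtColor(s['img'],cv2.COLOR_RGB2BGR)[a:b,c:d],None,fx=k,fy=k,interpolation=cv2.INTER_CUBIC))
    print((proj(s,o['tool_pos'])-[c,a])*k)
```

```text
0.04644952544442065 [0.52249463 0.02949707 0.18217014] [-5.08972695e-02  2.46994125e-02  1.42061938e+00 -1.47498531e-03
  1.69429593e+00 -2.07588114e-01]
[[348.9492349  382.13710717]]
[[290.68284132 408.2625633 ]]
```

View pics/wrist3.png

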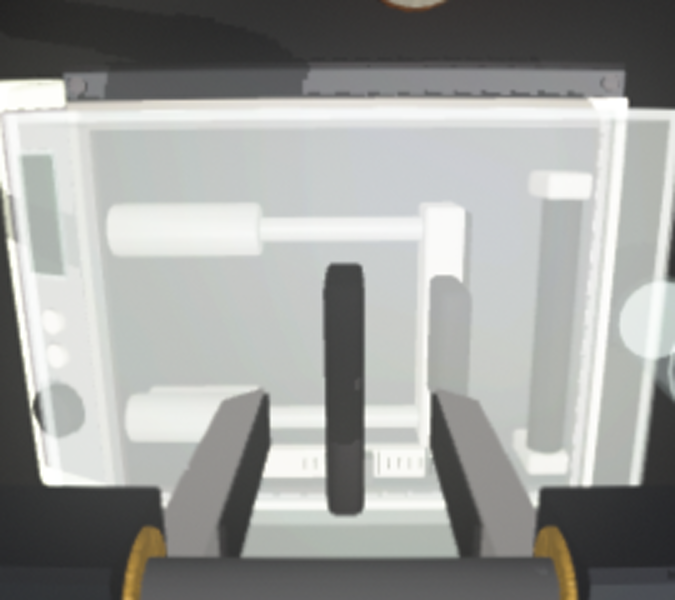

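View pics/side3.png

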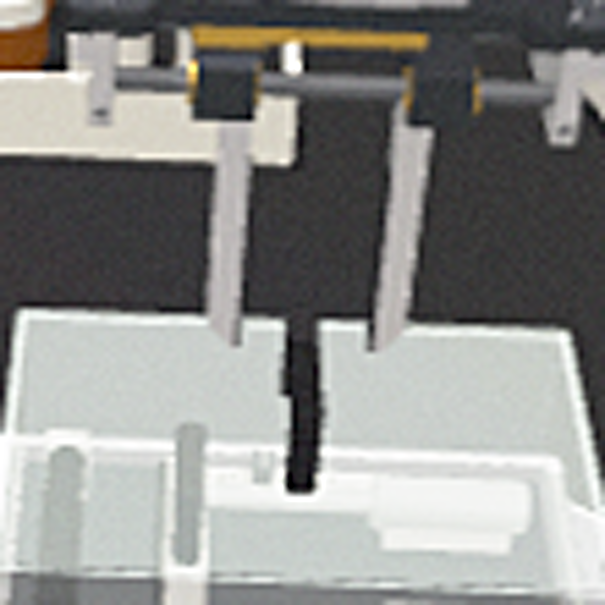

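```bash
cat >> h.py <<'E'
def tri(L):
    A=0;b=0
    for o,d in L:
        d=d/np.linalg.norm(d);M=np.eye(3)-np.outer(d,d);A=A+M;b=b+M@o
    x=np.linalg.solve(A,b);return x.round(4),[round(np.linalg.norm(np.cross(x-o,d/np.linalg.norm(d))),4) for o,d in L]
E
python3 - <<'E'
from h import *
S=pickle.load(open('side3.pkl','rb'));W=pickle.load(open('wrist3.pkl','rb'))
s=lambda u,v:ray(S,(260+u/5.5-.4,60+v/5.5-.4)); w=lambda u,v:ray(W,(120+u/2.5-.3,60+v/2.5-.3))
print(tri([s(372,350),w(268,395)]),tri([s(238,345),w(433,393)]))
# handle top ends seen in wrist3 and side0/top0
T0=pickle.load(open('top0.pkl','rb'))
t=lambda u,v:ray(T0,(200+u/2.7-.3,120+v/2.7-.3))
print(tri([t(338,290),w(345,264)]),tri([t(458,266),w(345,515)]))
E
```

```text
(array([0.4969, 0.0334, 0.2145]), [np.float64(0.0012), np.float64(0.0012)]) (array([0.5441, 0.0417, 0.215 ]), [np.float64(0.0005), np.float64(0.0005)])
(array([0.5154, 0.069 , 0.2008]), [np.float64(0.0033), np.float64(0.0033)]) (array([ 0.5272, -0.0059,  0.2068]), [np.float64(0.0007), np.float64(0.0007)])
```

Emit:
jog_arm:
  series:
    - {"x": 0, "y": -0.001, "z": 0.005, "rx": 0, "ry": 0, "rz": 0}
    - {"x": 0, "y": 0, "z": 0.005, "rx": 0, "ry": 0, "rz": 0}
    - {"x": 0, "y": 0, "z": 0, "rx": 0, "ry": 0, "rz": 0}

```text
time: 7.85
tool_pos: [0.5225, 0.0306, 0.1714]
ee_rot: [3.14, -0.002, 0.156]
wrist_force: [-0.3, 0.8, -0.3]
width: 0.0466
```

Emit:
jog_arm:
  series:
    - {"x": 0, "y": 0, "z": 0.006, "rx": 0, "ry": 0, "rz": 0}
    - {"x": 0, "y": 0, "z": 0.005, "rx": 0, "ry": 0, "rz": 0}
    - {"x": 0, "y": 0, "z": 0, "rx": 0, "ry": 0, "rz": 0}

```text
time: 8.1
tool_pos: [0.5221, 0.0306, 0.1586]
ee_rot: [3.14, -0.001, 0.157]
wrist_force: [0.5, 0.3, -0.9]
width: 0.0469
```

Emit:
jog_arm:
  series:
    - {"x": -0.001, "y": 0, "z": 0.005, "rx": 0, "ry": 0, "rz": 0}
    - {"x": 0, "y": 0, "z": 0.005, "rx": 0, "ry": 0, "rz": 0}
    - {"x": 0, "y": 0, "z": 0, "rx": 0, "ry": 0, "rz": 0}

```text
time: 8.35
tool_pos: [0.5208, 0.0304, 0.1469]
ee_rot: [3.14, -0.0, 0.157]
wrist_force: [0.6, 0.2, -1.1]
width: 0.0469
```

Run:
```python
from h import *
from bench import cams,robot
o=robot.get_obs();print(o['width'],o['tool_pos'],o['wrist_force'])
for n,(a,b,c,d),k in(('wrist',(60,300,120,390),2.5),('side',(60,170,260,370),5.5)):
    s=cams.snapshot(n); pickle.dump(s,open(f'{n}4.pkl','wb'))
    cv2.imwrite(f'pics/{n}4.png',cv2.resize(cv2.cvtColor(s['img'],cv2.COLOR_RGB2BGR)[a:b,c:d],None,fx=k,fy=k,interpolation=cv2.INTER_CUBIC))
```

```text
0.04686643163815732 [0.52075123 0.03041262 0.14693601] [ 0.60373753  0.23521952 -1.0984721 ]
```

View pics/wrist4.png

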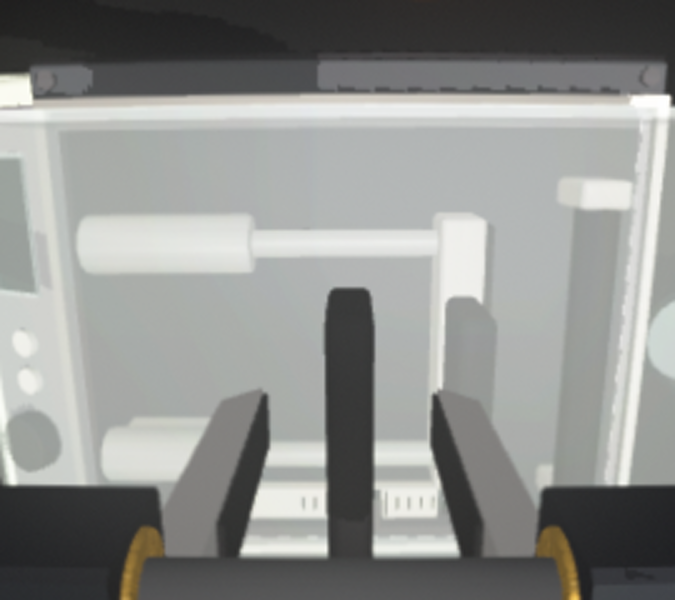

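View pics/side4.png

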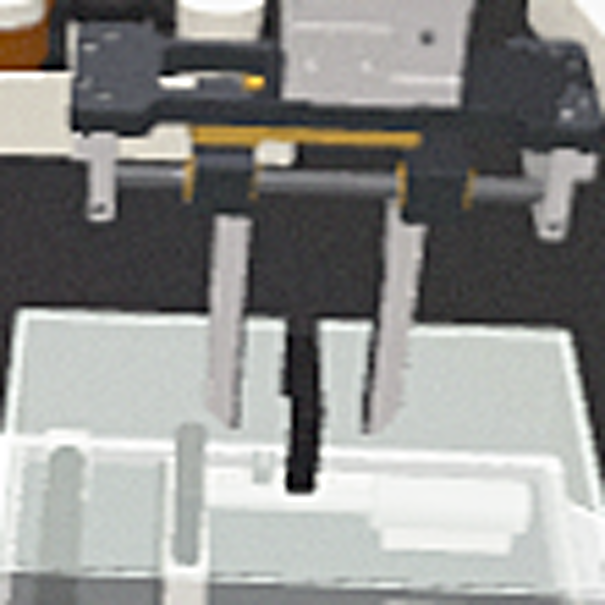

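Emit:
jog_arm:
  series:
    - {"x": 0, "y": 0, "z": 0, "rx": 0, "ry": 0, "rz": 0}
    - {"x": 0, "y": 0, "z": 0, "rx": 0, "ry": 0, "rz": 0}
    - {"x": 0, "y": 0, "z": 0, "rx": 0, "ry": 0, "rz": 0}
    - {"x": 0, "y": 0, "z": 0, "rx": 0, "ry": 0, "rz": 0}
    - {"x": 0, "y": 0, "z": 0, "rx": 0, "ry": 0, "rz": 0}
    - {"x": 0, "y": 0, "z": 0, "rx": 0, "ry": 0, "rz": 0}
    - {"x": 0, "y": 0, "z": 0, "rx": 0, "ry": 0, "rz": 0}
    - {"x": 0, "y": 0, "z": 0, "rx": 0, "ry": 0, "rz": 0}
  claw: 0

```text
time: 9.12
tool_pos: [0.5219, 0.0303, 0.1493]
ee_rot: [3.139, -0.003, 0.157]
wrist_force: [-0.0, -0.9, -0.3]
width: 0.0118
```

Emit:
jog_arm:
  series:
    - {"x": 0, "y": 0, "z": -0.003, "rx": 0, "ry": 0, "rz": 0}
    - {"x": 0, "y": 0, "z": -0.006, "rx": 0, "ry": 0, "rz": 0}
    - {"x": 0, "y": 0, "z": -0.008, "rx": 0, "ry": 0, "rz": 0}
    - {"x": 0, "y": 0, "z": -0.008, "rx": 0, "ry": 0, "rz": 0}
    - {"x": 0, "y": 0, "z": -0.006, "rx": 0, "ry": 0, "rz": 0}
    - {"x": 0, "y": 0, "z": 0, "rx": 0, "ry": 0, "rz": 0}

```text
time: 9.62
tool_pos: [0.5201, 0.0305, 0.1803]
ee_rot: [3.141, 0.003, 0.157]
wrist_force: [0.6, 0.1, -2.8]
width: 0.0119
```

Run:
```python
from h import *
from bench import cams,robot
delta([.5219,.0303,.25],.1554)
s=cams.snapshot('side');cv2.imwrite('pics/side5.png',cv2.cvtColor(s['img'],cv2.COLOR_RGB2BGR))
```

```text
at [0.5201 0.0305 0.1803] [3.1407e+00 2.6000e-03 1.5660e-01] t 9.6167 F [ 0.6  0.1 -2.8] w 0.0119
shift [ 0.0015  0.0005 -0.0697] rotvec [0.05 0.15 0.07]
```

View pics/side5.png

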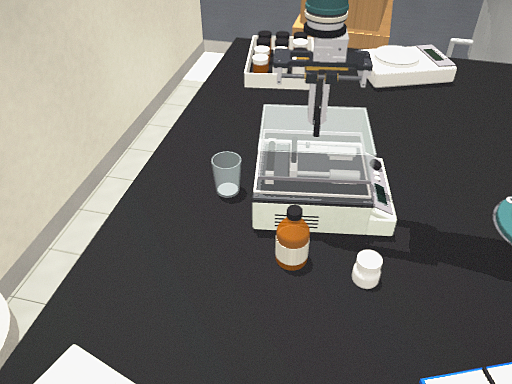

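Hood is lifting level (roof edge up ~12 px, weight about 2.8 N). Continue up.

Emit:
jog_arm:
  series:
    - {"x": 0, "y": 0, "z": -0.005, "rx": 0, "ry": 0, "rz": 0}
    - {"x": 0, "y": 0, "z": -0.008, "rx": 0, "ry": 0, "rz": 0}
    - {"x": 0, "y": 0, "z": -0.01, "rx": 0, "ry": 0, "rz": 0}
    - {"x": 0, "y": 0, "z": -0.01, "rx": 0, "ry": 0, "rz": 0}
    - {"x": 0, "y": 0, "z": -0.01, "rx": 0, "ry": 0, "rz": 0}
    - {"x": 0, "y": 0, "z": -0.01, "rx": 0, "ry": 0, "rz": 0}
    - {"x": 0, "y": 0, "z": -0.008, "rx": 0, "ry": 0, "rz": 0}
    - {"x": 0, "y": 0, "z": -0.004, "rx": 0, "ry": 0, "rz": 0}
    - {"x": 0, "y": 0, "z": 0, "rx": 0, "ry": 0, "rz": 0}

```text
time: 10.42
tool_pos: [0.5206, 0.0306, 0.2531]
ee_rot: [3.14, 0.001, 0.157]
wrist_force: [0.7, 0.4, -2.9]
width: 0.0117
```

Run:
```python
from h import *
sp=pickle.load(open('sp.pkl','rb'))
w=S2W(sp,[[-.010,-.245,.245]])[0];print(w)
delta(w,.1554)
```

```text
[ 0.55708578 -0.21358431  0.245     ]
at [0.5206 0.0306 0.2531] [3.1403e+00 8.0000e-04 1.5650e-01] t 10.4167 F [ 0.7  0.4 -2.9] w 0.0117
shift [-0.002   0.2469  0.0085] rotvec [0.08 0.05 0.06]
```

Emit:
jog_arm:
  series:
    - {"x": 0, "y": 0.006, "z": 0, "rx": 0, "ry": 0, "rz": 0}
    - {"x": 0, "y": 0.012, "z": 0, "rx": 0, "ry": 0, "rz": 0}
    - {"x": 0, "y": 0.018, "z": 0, "rx": 0, "ry": 0, "rz": 0}
    - {"x": 0, "y": 0.024, "z": 0, "rx": 0, "ry": 0, "rz": 0}
    - {"x": 0, "y": 0.026, "z": 0, "rx": 0, "ry": 0, "rz": 0}
    - {"x": 0, "y": 0.026, "z": 0, "rx": 0, "ry": 0, "rz": 0}
    - {"x": 0, "y": 0.026, "z": 0, "rx": 0, "ry": 0, "rz": 0}
    - {"x": 0, "y": 0.024, "z": 0, "rx": 0, "ry": 0, "rz": 0}
    - {"x": 0, "y": 0.018, "z": 0, "rx": 0, "ry": 0, "rz": 0}
    - {"x": 0, "y": 0.012, "z": 0, "rx": 0, "ry": 0, "rz": 0}
    - {"x": 0, "y": 0.006, "z": 0, "rx": 0, "ry": 0, "rz": 0}
    - {"x": 0, "y": 0, "z": 0, "rx": 0, "ry": 0, "rz": 0}

```text
time: 11.42
tool_pos: [0.549, -0.1829, 0.2443]
ee_rot: [-3.139, 0.015, 0.154]
wrist_force: [0.8, 0.3, -1.9]
width: 0.0117
```

Run:
```python
from h import *
from bench import cams
sp=pickle.load(open('sp.pkl','rb'))
w=S2W(sp,[[-.010,-.245,.0515]])[0];print(w)
delta(w,.1554)
for n in('side','top'):
    s=cams.snapshot(n);cv2.imwrite(f'pics/{n}6.png',cv2.cvtColor(s['img'],cv2.COLOR_RGB2BGR));pickle.dump(s,open(f'{n}6.pkl','wb'))
```

```text
[ 0.55708578 -0.21358431  0.0515    ]
at [ 0.549  -0.1829  0.2443] [-3.1394  0.0149  0.1543] t 11.4167 F [ 0.8  0.3 -1.9] w 0.0117
shift [0.0062 0.032  0.1927] rotvec [-0.13  0.86 -0.07]
```

View pics/side6.png

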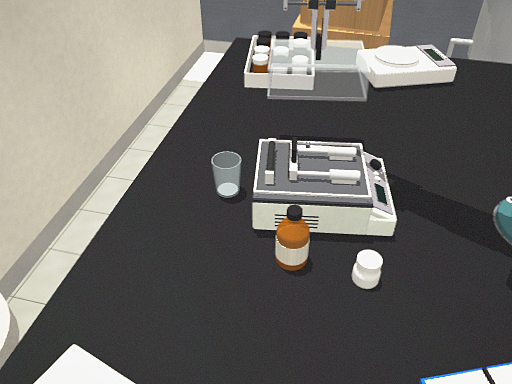

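View pics/top6.png

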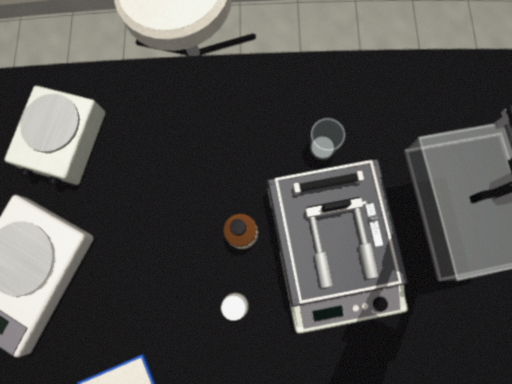

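Emit:
jog_arm:
  series:
    - {"x": 0.003, "y": 0.01, "z": 0, "rx": 0, "ry": 0.4, "rz": 0}
    - {"x": 0.003, "y": 0.012, "z": 0.004, "rx": 0, "ry": 0.4, "rz": 0}
    - {"x": 0, "y": 0.008, "z": 0.01, "rx": 0, "ry": 0, "rz": 0}
    - {"x": 0, "y": 0, "z": 0.015, "rx": 0, "ry": 0, "rz": 0}
    - {"x": 0, "y": 0, "z": 0.018, "rx": 0, "ry": 0, "rz": 0}
    - {"x": 0, "y": 0, "z": 0.018, "rx": 0, "ry": 0, "rz": 0}
    - {"x": 0, "y": 0, "z": 0.018, "rx": 0, "ry": 0, "rz": 0}
    - {"x": 0, "y": 0, "z": 0.014, "rx": 0, "ry": 0, "rz": 0}
    - {"x": 0, "y": 0, "z": 0.01, "rx": 0, "ry": 0, "rz": 0}
    - {"x": 0, "y": 0, "z": 0.005, "rx": 0, "ry": 0, "rz": 0}
    - {"x": 0, "y": 0, "z": 0, "rx": 0, "ry": 0, "rz": 0}

```text
time: 12.43
tool_pos: [0.5621, -0.2106, 0.1238]
ee_rot: [-3.139, -0.003, 0.164]
wrist_force: [-0.1, 0.1, -3.4]
width: 0.0117
```

Run:
```python
from h import *
sp=pickle.load(open('sp.pkl','rb'))
w=S2W(sp,[[-.010,-.245,.0515]])[0]
delta(w,.1554)
```

```text
at [ 0.5621 -0.2106  0.1238] [-3.1394e+00 -2.8000e-03  1.6380e-01] t 12.4333 F [-0.1  0.1 -3.4] w 0.0117
shift [-0.0056  0.0022  0.0723] rotvec [-0.12 -0.16  0.48]
```

Emit:
jog_arm:
  series:
    - {"x": -0.004, "y": 0.002, "z": 0.008, "rx": 0, "ry": 0, "rz": 0.4}
    - {"x": 0, "y": 0, "z": 0.012, "rx": 0, "ry": 0, "rz": 0}
    - {"x": 0, "y": 0, "z": 0.012, "rx": 0, "ry": 0, "rz": 0}
    - {"x": 0, "y": 0, "z": 0.012, "rx": 0, "ry": 0, "rz": 0}
    - {"x": 0, "y": 0, "z": 0.008, "rx": 0, "ry": 0, "rz": 0}
    - {"x": 0, "y": 0, "z": 0.004, "rx": 0, "ry": 0, "rz": 0}
    - {"x": 0, "y": 0, "z": 0, "rx": 0, "ry": 0, "rz": 0}

```text
time: 13.02
tool_pos: [0.56, -0.2146, 0.0649]
ee_rot: [3.14, -0.007, 0.156]
wrist_force: [0.0, 0.1, -3.1]
width: 0.0117
```

Run:
```python
from h import *
sp=pickle.load(open('sp.pkl','rb'))
w=S2W(sp,[[-.010,-.245,.0515]])[0]
delta(w,.1554)
```

```text
at [ 0.56   -0.2146  0.0649] [ 3.1405 -0.0073  0.1562] t 13.0167 F [ 0.   0.1 -3.1] w 0.0117
shift [-0.0028 -0.0015  0.0134] rotvec [ 0.06 -0.42  0.04]
```

Emit:
jog_arm:
  series:
    - {"x": 0, "y": 0, "z": 0.004, "rx": 0, "ry": -0.4, "rz": 0}
    - {"x": 0, "y": 0, "z": 0.004, "rx": 0, "ry": 0, "rz": 0}
    - {"x": 0, "y": 0, "z": 0.003, "rx": 0, "ry": 0, "rz": 0}
    - {"x": 0, "y": 0, "z": 0.002, "rx": 0, "ry": 0, "rz": 0}
    - {"x": 0, "y": 0, "z": 0, "rx": 0, "ry": 0, "rz": 0}

```text
time: 13.43
tool_pos: [0.5614, -0.2151, 0.0522]
ee_rot: [3.139, -0.002, 0.156]
wrist_force: [0.1, -1.0, -3.9]
width: 0.0118
```

Emit:
jog_arm:
  series:
    - {"x": 0, "y": 0, "z": 0.002, "rx": 0, "ry": 0, "rz": 0}
    - {"x": 0, "y": 0, "z": 0, "rx": 0, "ry": 0, "rz": 0}

```text
time: 13.6
tool_pos: [0.5621, -0.2155, 0.0519]
ee_rot: [3.137, -0.004, 0.156]
wrist_force: [-0.5, -0.1, -2.2]
width: 0.0116
```

Emit:
jog_arm:
  series:
    - {"x": 0, "y": 0, "z": 0.003, "rx": 0, "ry": 0, "rz": 0}
    - {"x": 0, "y": 0, "z": 0, "rx": 0, "ry": 0, "rz": 0}

```text
time: 13.77
tool_pos: [0.5632, -0.216, 0.0522]
ee_rot: [3.135, -0.007, 0.157]
wrist_force: [0.1, -0.7, -2.8]
width: 0.0115
```

Run:
```python
from h import *
from bench import cams
for n in('side','top'):
    s=cams.snapshot(n);cv2.imwrite(f'pics/{n}7.png',cv2.cvtColor(s['img'],cv2.COLOR_RGB2BGR));pickle.dump(s,open(f'{n}7.pkl','wb'))
```

```text
(no output)
```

View pics/side7.png

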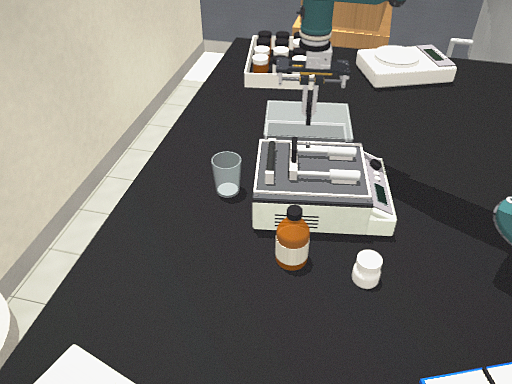

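View pics/top7.png

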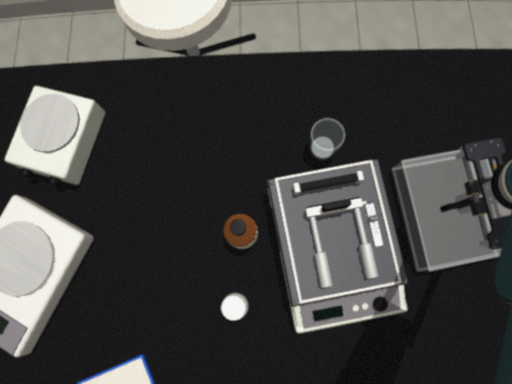

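Run:
```python
from h import *
delta([.5615,-.2155,.0510],.1554)
```

```text
at [ 0.5634 -0.2161  0.0518] [ 3.1348 -0.0075  0.1566] t 13.8667 F [-0.2 -0.7 -1.9] w 0.0119
shift [-0.0017 -0.0009  0.0008] rotvec [ 0.39 -0.43  0.07]
```

Emit:
jog_arm:
  series:
    - {"x": -0.002, "y": -0.001, "z": 0.003, "rx": 0.4, "ry": -0.5, "rz": 0}
    - {"x": 0, "y": 0, "z": 0.003, "rx": 0.2, "ry": -0.2, "rz": 0}

```text
time: 14.03
tool_pos: [0.5628, -0.2157, 0.0513]
ee_rot: [-3.14, 0.0, 0.157]
wrist_force: [-8.0, 3.4, 11.9]
width: 0.0117
```

Run:
```python
from h import *
delta([.5615,-.2155,.0510],.1554)
```

```text
at [ 0.5628 -0.2157  0.0513] [-3.1402e+00  3.0000e-04  1.5690e-01] t 14.0333 F [-8.   3.4 11.9] w 0.0117
shift [-0.0013 -0.0004  0.0003] rotvec [-0.08  0.02  0.09]
```

Emit:
jog_arm:
  series:
    - {"x": 0, "y": 0, "z": 0, "rx": 0, "ry": 0, "rz": 0}
    - {"x": 0, "y": 0, "z": 0, "rx": 0, "ry": 0, "rz": 0}
    - {"x": 0, "y": 0, "z": 0, "rx": 0, "ry": 0, "rz": 0}
    - {"x": 0, "y": 0, "z": 0, "rx": 0, "ry": 0, "rz": 0}
    - {"x": 0, "y": 0, "z": 0, "rx": 0, "ry": 0, "rz": 0}
    - {"x": 0, "y": 0, "z": 0, "rx": 0, "ry": 0, "rz": 0}
    - {"x": 0, "y": 0, "z": 0, "rx": 0, "ry": 0, "rz": 0}
  claw: 0.5

```text
time: 14.62
tool_pos: [0.5645, -0.2167, 0.0529]
ee_rot: [3.141, -0.003, 0.157]
wrist_force: [-0.2, -0.2, 0.2]
width: 0.0466
```

Run:
```python
from h import *
delta([.5615,-.2155,.0510],.1554)
T=pickle.load(open('top7.pkl','rb'));S=pickle.load(open('side7.pkl','rb'))
cv2.imwrite('pics/t7z.png',cv2.resize(cv2.cvtColor(T['img'],cv2.COLOR_RGB2BGR)[150:340,255:415],None,fx=3.15,fy=3.15,interpolation=cv2.INTER_CUBIC)[:, :])
cv2.imwrite('pics/s7z.png',cv2.resize(cv2.cvtColor(S['img'],cv2.COLOR_RGB2BGR)[125:235,245:400],None,fx=5,fy=5,interpolation=cv2.INTER_CUBIC))
```

```text
at [ 0.5645 -0.2167  0.0529] [ 3.1405 -0.0032  0.1567] t 14.6167 F [-0.2 -0.2  0.2] w 0.0466
shift [-0.0028 -0.0017  0.0018] rotvec [ 0.06 -0.18  0.07]
```

View pics/t7z.png

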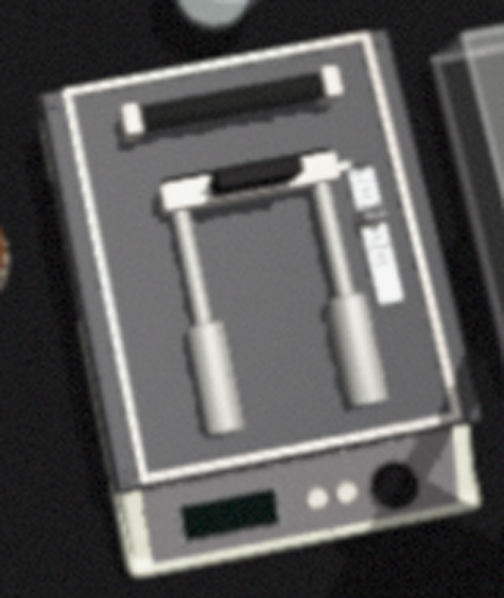

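View pics/s7z.png

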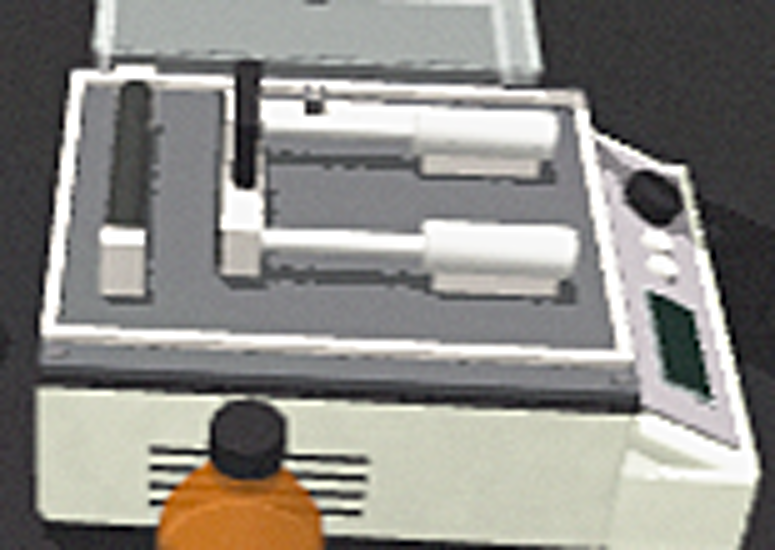

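Emit:
jog_arm:
  series:
    - {"x": 0, "y": 0, "z": -0.01, "rx": 0, "ry": 0, "rz": 0}
    - {"x": 0, "y": 0, "z": -0.015, "rx": 0, "ry": 0, "rz": 0}
    - {"x": 0, "y": 0, "z": -0.02, "rx": 0, "ry": 0, "rz": 0}
    - {"x": 0, "y": 0, "z": -0.025, "rx": 0, "ry": 0, "rz": 0}
    - {"x": 0, "y": 0, "z": -0.03, "rx": 0, "ry": 0, "rz": 0}
    - {"x": 0, "y": 0, "z": -0.03, "rx": 0, "ry": 0, "rz": 0}
    - {"x": 0, "y": 0, "z": -0.03, "rx": 0, "ry": 0, "rz": 0}
    - {"x": 0, "y": -0.012, "z": -0.01, "rx": 0, "ry": 0, "rz": 0}
    - {"x": 0, "y": -0.025, "z": 0, "rx": 0, "ry": 0, "rz": 0}
    - {"x": 0, "y": -0.03, "z": 0, "rx": 0, "ry": 0, "rz": 0}
    - {"x": 0, "y": -0.03, "z": 0, "rx": 0, "ry": 0, "rz": 0}

```text
time: 15.53
tool_pos: [0.5471, -0.1207, 0.2318]
ee_rot: [-3.14, -0.0, 0.147]
wrist_force: [0.3, 0.5, -0.3]
width: 0.0477
```

Run:
```python
from h import *
sp=pickle.load(open('sp.pkl','rb'))
delta(S2W(sp,[[.031,0,.225]])[0],.1554)
```

```text
at [ 0.5471 -0.1207  0.2318] [-3.1405e+00 -1.0000e-04  1.4730e-01] t 15.5333 F [ 0.3  0.5 -0.3] w 0.0477
shift [ 0.0352 -0.152   0.007 ] rotvec [-0.06 -0.   -0.47]
```

Run:
```python
from h import *
from bench import cams
sp=pickle.load(open('sp.pkl','rb'))
for n in('wrist','top'):
    s=cams.snapshot(n);cv2.imwrite(f'pics/{n}8.png',cv2.cvtColor(s['img'],cv2.COLOR_RGB2BGR));pickle.dump(s,open(f'{n}8.pkl','wb'))
    for t in('marker','clamp','clamp_tab','clamp_index'): print(n,t,[(d['bbox'],round(d['p'],2)) for d in cams.look_for(t,s)[:2]])
    print(proj(s,S2W(sp,[[.031,0,.161],[.031,-.062,.114],[-.01,-.07,.114]])))
```

```text
wrist marker [([259.4, 105.7, 6.1, 11.9], 0.55)]
wrist clamp [([223.8, 0.0, 79.5, 107.6], 0.88)]
wrist clamp_tab [([225.0, 3.7, 76.0, 103.9], 0.62)]
wrist clamp_index [([222.2, 1.9, 76.5, 107.5], 0.74)]
[[295.66005335  40.17244704]
 [289.538166   108.07080982]
 [255.17927383 115.26254011]]
top marker [([367.5, 212.0, 7.0, 9.2], 0.37)]
top clamp [([306.7, 195.2, 60.6, 56.8], 0.93)]
top clamp_tab [([305.5, 199.0, 60.9, 53.7], 0.88)]
top clamp_index [([305.2, 199.0, 58.3, 53.0], 0.7)]
[[338.3623123  204.31574961]
 [366.81874857 202.39014709]
 [376.08088713 223.1880319 ]]
```

View pics/wrist8.png

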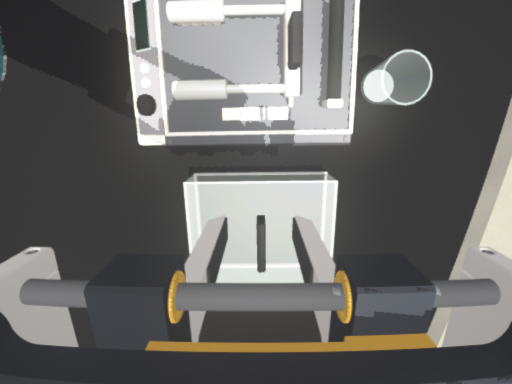

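View pics/top8.png

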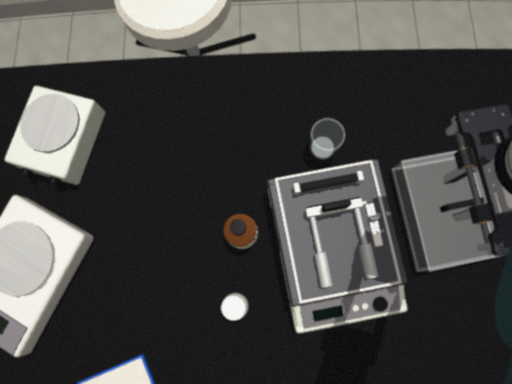

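Run:
```python
from h import *
W=pickle.load(open('wrist8.pkl','rb'));T=pickle.load(open('top7.pkl','rb'))
sp=pickle.load(open('sp.pkl','rb'))
cv2.imwrite('pics/w8z.png',cv2.resize(cv2.cvtColor(W['img'],cv2.COLOR_RGB2BGR)[80:130,210:310],None,fx=7.5,fy=7.5,interpolation=cv2.INTER_CUBIC))
cv2.imwrite('pics/t8z.png',cv2.resize(cv2.cvtColor(T['img'],cv2.COLOR_RGB2BGR)[190:260,335:405],None,fx=8,fy=8,interpolation=cv2.INTER_CUBIC))
print('marker wrist',W2S(sp,onz(W,(262.5,111.7),.113))*1000,'top',W2S(sp,onz(T,(374,218.6),.113))*1000)
```

```text
marker wrist [[ -1.2031195  -65.92212981 113.        ]] top [[ -0.91904105 -68.44291094 113.        ]]
```

View pics/w8z.png

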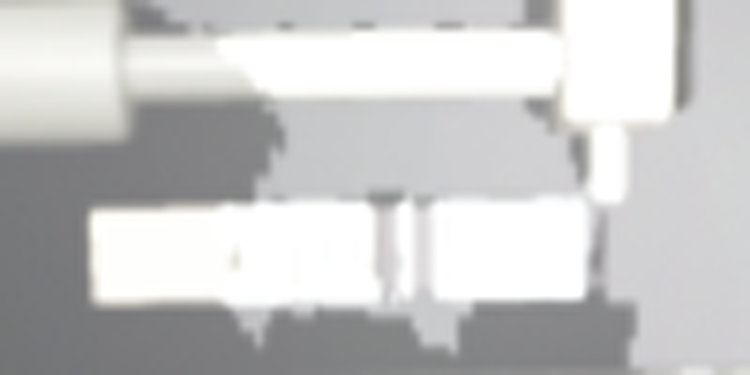

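View pics/t8z.png

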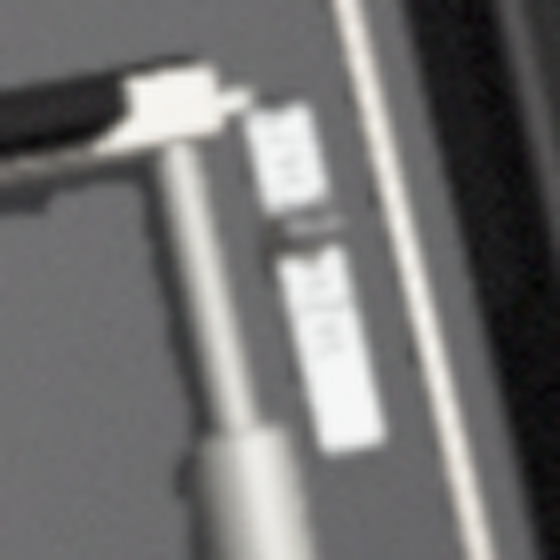

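Run:
```python
from h import *
W=pickle.load(open('wrist8.pkl','rb'));T=pickle.load(open('top7.pkl','rb'))
sp=pickle.load(open('sp.pkl','rb'))
for n,c,i,m in(('w',W,(290.9,106.4),(263.8,113.0)),('t',T,(365.3,202.2),(374-.3,218.1-.3))):
    a=W2S(sp,onz(c,i,.114))[0]*1000;b=W2S(sp,onz(c,m,.114))[0]*1000
    print(n,'index',a.round(1),'marker',b.round(1),'travel',(a-b)[0].round(1))
```

```text
w index [ 32.6 -60.1 114. ] marker [  0.3 -67.5 114. ] travel 32.3
t index [ 31.9 -59.3 114. ] marker [  0.5 -68.  114. ] travel 31.3
```

Emit:
jog_arm:
  series:
    - {"x": 0.005, "y": -0.02, "z": 0, "rx": 0, "ry": 0, "rz": -0.4}
    - {"x": 0.006, "y": -0.026, "z": 0, "rx": 0, "ry": 0, "rz": 0}
    - {"x": 0.006, "y": -0.026, "z": 0.002, "rx": 0, "ry": 0, "rz": 0}
    - {"x": 0.006, "y": -0.026, "z": 0.004, "rx": 0, "ry": 0, "rz": 0}
    - {"x": 0.006, "y": -0.022, "z": 0.004, "rx": 0, "ry": 0, "rz": 0}
    - {"x": 0.003, "y": -0.012, "z": 0, "rx": 0, "ry": 0, "rz": 0}
    - {"x": 0, "y": 0, "z": 0, "rx": 0, "ry": 0, "rz": 0}

```text
time: 16.62
tool_pos: [0.5607, 0.0108, 0.218]
ee_rot: [-3.14, 0.005, 0.141]
wrist_force: [-0.4, 0.1, 0.5]
width: 0.0469
```

Run:
```python
from h import *
sp=pickle.load(open('sp.pkl','rb'))
delta(S2W(sp,[[.0322,.002,.16]])[0],.1554)
```

```text
at [0.5607 0.0108 0.218 ] [-3.1402  0.0053  0.1411] t 16.6167 F [-0.4  0.1  0.5] w 0.0469
shift [ 0.0038 -0.0258  0.0581] rotvec [-0.08  0.31 -0.82]
```

Emit:
jog_arm:
  series:
    - {"x": 0.002, "y": -0.012, "z": 0.008, "rx": 0, "ry": 0.3, "rz": -0.8}
    - {"x": 0.002, "y": -0.01, "z": 0.015, "rx": 0, "ry": 0, "rz": 0}
    - {"x": 0, "y": -0.003, "z": 0.015, "rx": 0, "ry": 0, "rz": 0}
    - {"x": 0, "y": 0, "z": 0.01, "rx": 0, "ry": 0, "rz": 0}
    - {"x": 0, "y": 0, "z": 0, "rx": 0, "ry": 0, "rz": 0}
    - {"x": 0, "y": 0, "z": 0, "rx": 0, "ry": 0, "rz": 0}

```text
time: 17.12
tool_pos: [0.562, 0.0335, 0.1673]
ee_rot: [3.141, -0.002, 0.153]
wrist_force: [-0.7, 0.1, 0.1]
width: 0.0467
```

Run:
```python
from h import *
from bench import cams
sp=pickle.load(open('sp.pkl','rb'))
delta(S2W(sp,[[.0322,.002,.101]])[0],.1554)
for n,(a,b,c,d),k in(('wrist',(100,330,120,390),2.5),('side',(90,200,245,375),5.5)):
    s=cams.snapshot(n); pickle.dump(s,open(f'{n}9.pkl','wb'))
    cv2.imwrite(f'pics/{n}9.png',cv2.resize(cv2.cvtColor(s['img'],cv2.COLOR_RGB2BGR)[a:b,c:d],None,fx=k,fy=k,interpolation=cv2.INTER_CUBIC))
```

```text
at [0.562  0.0335 0.1673] [ 3.1406e+00 -1.7000e-03  1.5260e-01] t 17.1167 F [-0.7  0.1  0.1] w 0.0467
shift [-0.001  -0.0037  0.0663] rotvec [ 0.06 -0.1  -0.16]
```

View pics/wrist9.png

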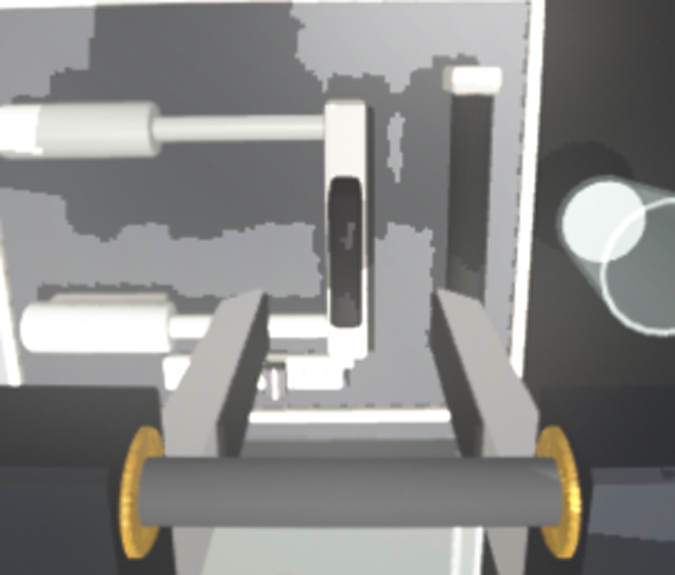

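View pics/side9.png

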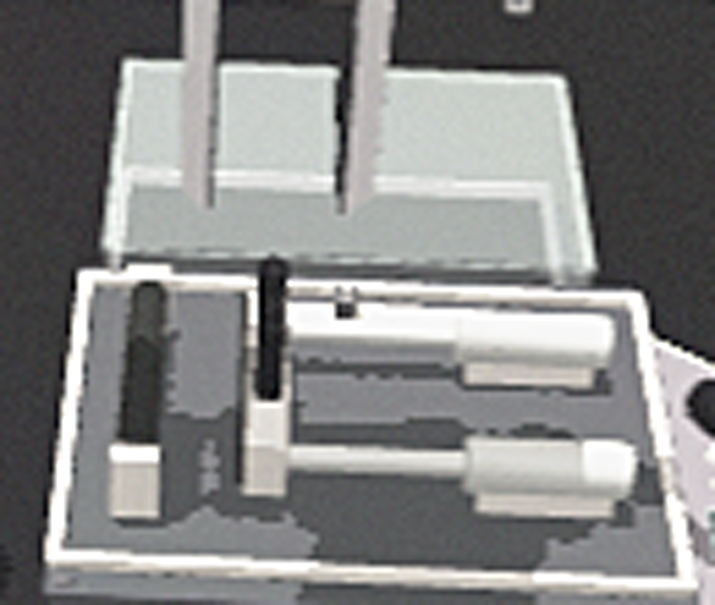

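Emit:
jog_arm:
  series:
    - {"x": -0.001, "y": -0.003, "z": 0.008, "rx": 0, "ry": 0, "rz": -0.2}
    - {"x": 0, "y": 0, "z": 0.012, "rx": 0, "ry": 0, "rz": 0}
    - {"x": 0, "y": 0, "z": 0.012, "rx": 0, "ry": 0, "rz": 0}
    - {"x": 0, "y": 0, "z": 0.01, "rx": 0, "ry": 0, "rz": 0}
    - {"x": 0, "y": 0, "z": 0, "rx": 0, "ry": 0, "rz": 0}
  claw: 0.35

```text
time: 17.63
tool_pos: [0.5626, 0.0352, 0.1247]
ee_rot: [3.139, -0.008, 0.154]
wrist_force: [0.6, -0.3, -0.6]
width: 0.0326
```

Run:
```python
from h import *
sp=pickle.load(open('sp.pkl','rb'))
delta(S2W(sp,[[.0322,.002,.102]])[0],.1554)
```

```text
at [0.5626 0.0352 0.1247] [ 3.1392 -0.008   0.1544] t 17.6333 F [ 0.6 -0.3 -0.6] w 0.0326
shift [-0.002  -0.0022  0.0226] rotvec [ 0.14 -0.46 -0.06]
```

Emit:
jog_arm:
  series:
    - {"x": -0.001, "y": -0.001, "z": 0.006, "rx": 0, "ry": -0.4, "rz": 0}
    - {"x": 0, "y": 0, "z": 0.008, "rx": 0, "ry": 0, "rz": 0}
    - {"x": 0, "y": 0, "z": 0.004, "rx": 0, "ry": 0, "rz": 0}
    - {"x": 0, "y": 0, "z": 0, "rx": 0, "ry": 0, "rz": 0}
    - {"x": 0, "y": 0, "z": 0, "rx": 0, "ry": 0, "rz": 0}

```text
time: 18.05
tool_pos: [0.5606, 0.0361, 0.1029]
ee_rot: [3.14, 0.003, 0.155]
wrist_force: [-0.7, 1.0, 1.3]
width: 0.0331
```

Run:
```python
from h import *
from bench import cams
sp=pickle.load(open('sp.pkl','rb'))
delta(S2W(sp,[[.0322,.002,.102]])[0],.1554)
for n,(a,b,c,d),k in(('wrist',(100,330,120,390),2.5),('side',(90,200,245,375),5.5)):
    s=cams.snapshot(n); pickle.dump(s,open(f'{n}10.pkl','wb'))
    cv2.imwrite(f'pics/{n}10.png',cv2.resize(cv2.cvtColor(s['img'],cv2.COLOR_RGB2BGR)[a:b,c:d],None,fx=k,fy=k,interpolation=cv2.INTER_CUBIC))
```

```text
at [0.5606 0.0361 0.1029] [3.1397e+00 2.5000e-03 1.5460e-01] t 18.05 F [-0.7  1.   1.3] w 0.0331
shift [ 0.0001 -0.0008  0.0009] rotvec [ 0.11  0.14 -0.05]
```

View pics/wrist10.png

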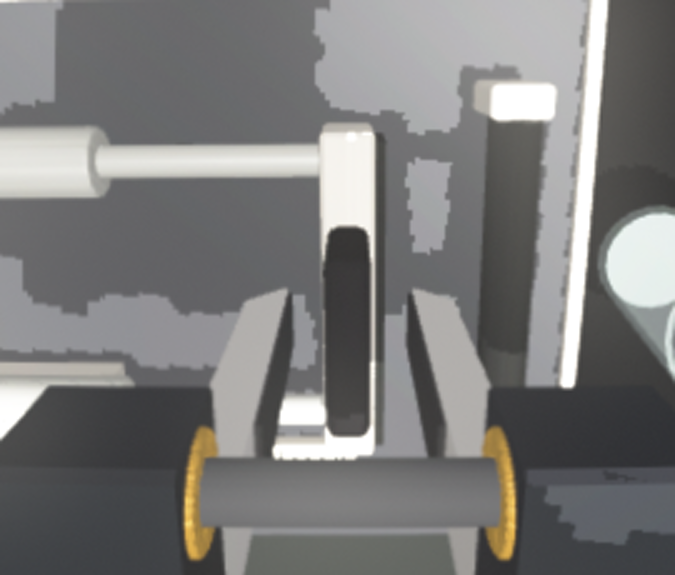

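View pics/side10.png

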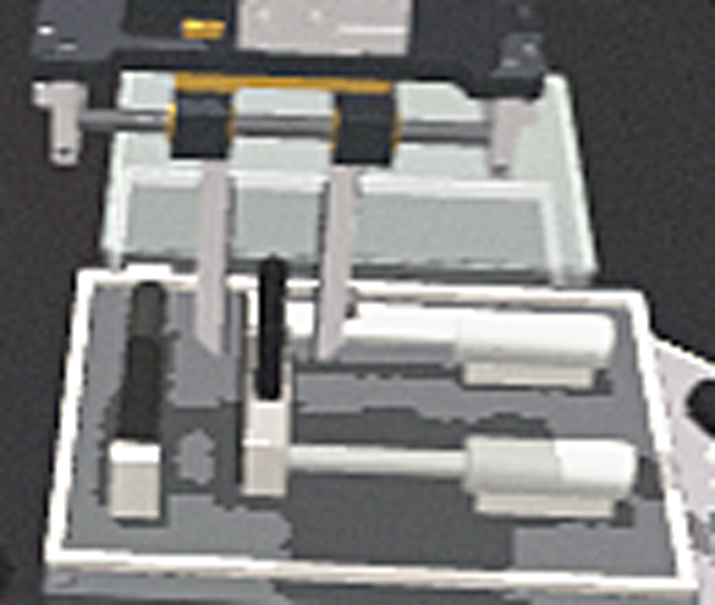

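Fingers straddle the black tab (tips ~z 0.136). Close.

Emit:
jog_arm:
  series:
    - {"x": 0, "y": 0, "z": 0, "rx": 0, "ry": 0, "rz": 0}
    - {"x": 0, "y": 0, "z": 0, "rx": 0, "ry": 0, "rz": 0}
    - {"x": 0, "y": 0, "z": 0, "rx": 0, "ry": 0, "rz": 0}
    - {"x": 0, "y": 0, "z": 0, "rx": 0, "ry": 0, "rz": 0}
    - {"x": 0, "y": 0, "z": 0, "rx": 0, "ry": 0, "rz": 0}
    - {"x": 0, "y": 0, "z": 0, "rx": 0, "ry": 0, "rz": 0}
  claw: 0

```text
time: 18.65
tool_pos: [0.5601, 0.0358, 0.1048]
ee_rot: [3.139, 0.003, 0.155]
wrist_force: [-1.8, 0.0, -0.3]
width: 0.0115
```

Emit:
jog_arm:
  series:
    - {"x": -0.006, "y": 0, "z": 0, "rx": 0, "ry": 0, "rz": 0}
    - {"x": -0.007, "y": 0, "z": 0, "rx": 0, "ry": 0, "rz": 0}
    - {"x": -0.007, "y": 0, "z": 0, "rx": 0, "ry": 0, "rz": 0}
    - {"x": -0.005, "y": 0, "z": 0, "rx": 0, "ry": 0, "rz": 0}

```text
time: 18.98
tool_pos: [0.544, 0.0332, 0.1048]
ee_rot: [3.139, -0.018, 0.156]
wrist_force: [6.7, 1.1, -3.5]
width: 0.0116
```

```bash
cat > m.py <<'E'
from h import *
from bench import cams,robot
import sys
sp=pickle.load(open('sp.pkl','rb'));k=sys.argv[1]
o=robot.get_obs();print('tcp shaker mm',(W2S(sp,o['tool_pos'])[0]*1000).round(1),o['ee_rot'].round(4),'F',o['wrist_force'].round(1),'w',o['width'].round(4),'t',o['time'])
for n,(a,b,c,d),f in(('top',(175,285,295,405),5),('wrist',(150,330,170,370),3.5),('side',(120,200,265,345),7)):
    s=cams.snapshot(n); pickle.dump(s,open(f'{n}{k}.pkl','wb'))
    cv2.imwrite(f'pics/{n}{k}.png',cv2.resize(cv2.cvtColor(s['img'],cv2.COLOR_RGB2BGR)[a:b,c:d],None,fx=f,fy=f,interpolation=cv2.INTER_CUBIC))
E
python3 m.py 11
```

```text
Traceback (most recent call last):
  File "m.py", line 5, in <module>
    o=robot.get_obs();print('tcp shaker mm',(W2S(sp,o['tool_pos'])[0]*1000).round(1),o['ee_rot'].round(4),'F',o['wrist_force'].round(1),'w',o['width'].round(4),'t',o['time'])
                                                                                                                                            ^^^^^^^^^^^^^^^^
AttributeError: 'float' object has no attribute 'round'
```

```bash
sed -i "s/o\['width'\].round(4)/o['width']/" m.py; python3 m.py 11
```

```text
tcp shaker mm [ 15.3   0.8 104.8] [ 3.1386 -0.0184  0.1563] F [ 6.7  1.1 -3.5] w 0.011590780264758915 t 18.9833
```

View pics/top11.png

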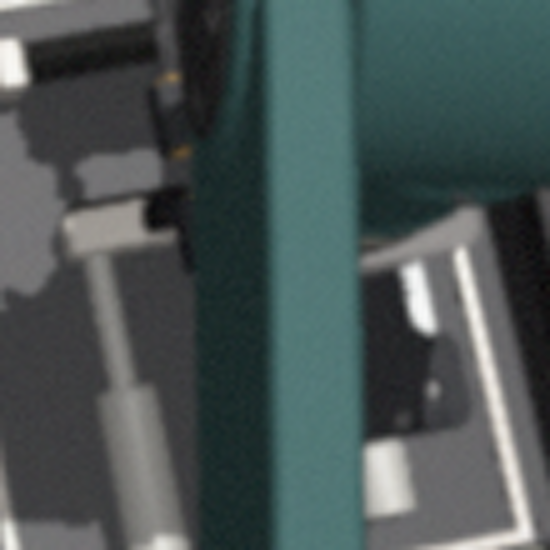

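View pics/wrist11.png

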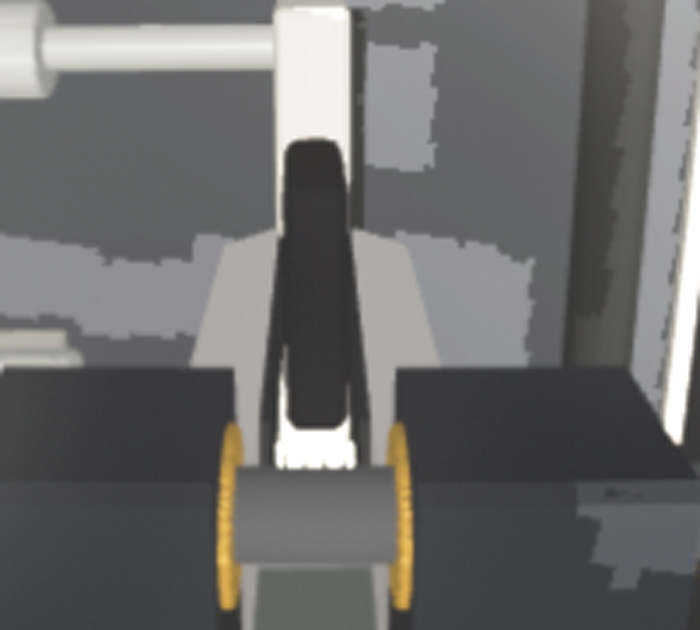

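View pics/side11.png

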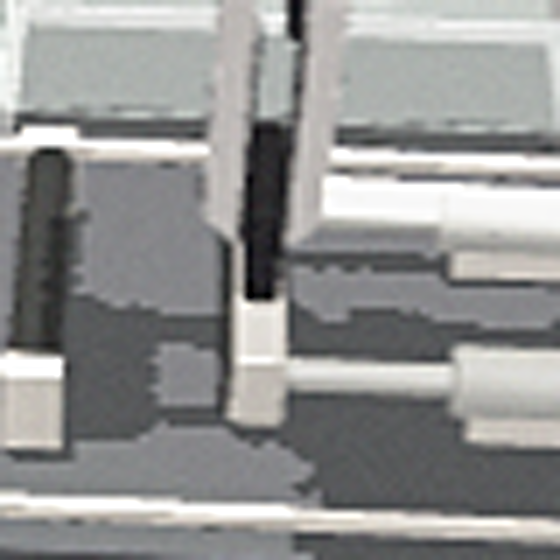

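Run:
```python
from h import *
sp=pickle.load(open('sp.pkl','rb'))
for n in('wrist8','wrist9','top6','top7','side9'):
    s=pickle.load(open(n+'.pkl','rb'))
    q=proj(s,S2W(sp,[[.0322,-.06,.114],[.0002,-.068,.114]]));c=q.mean(0);x,y=(c-[24,18]).astype(int)
    a=cv2.resize(cv2.cvtColor(s['img'],cv2.COLOR_RGB2BGR)[y:y+36,x:x+48],None,fx=15,fy=15,interpolation=cv2.INTER_CUBIC)
    cv2.imwrite(f'pics/z_{n}.png',a);print(n,x,y,((q-[x,y]+.5)*15-.5).round())
```

```text
wrist8 253 91 [[571. 237.]
 [167. 344.]]
wrist9 220 232 [[591. 229.]
 [156. 329.]]
top6 345 191 [[316. 171.]
 [438. 412.]]
top7 345 191 [[316. 171.]
 [438. 412.]]
side9 275 125 [[274. 297.]
 [486. 277.]]
```

View pics/z_wrist9.png

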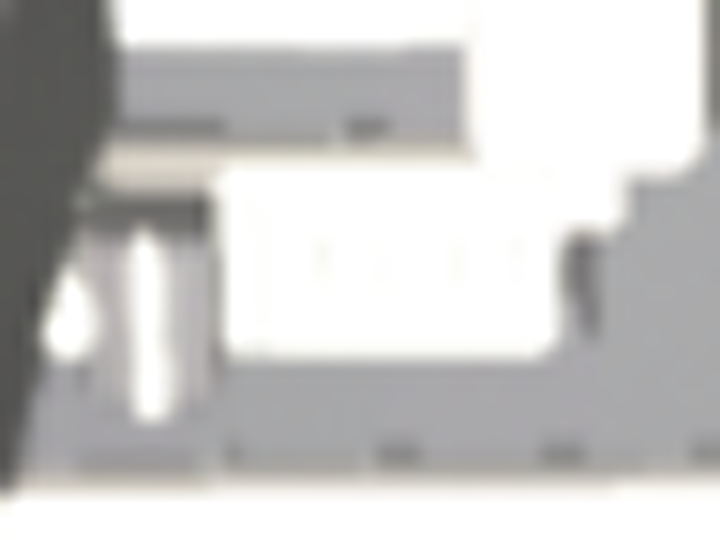

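View pics/z_wrist8.png

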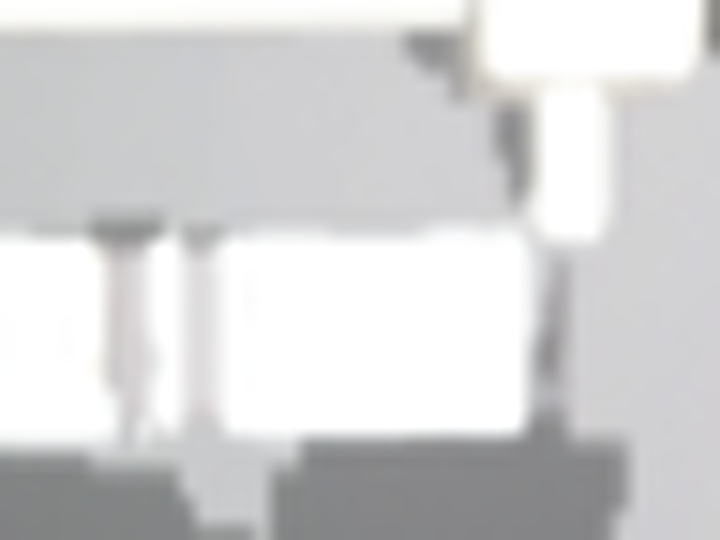

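View pics/z_top6.png

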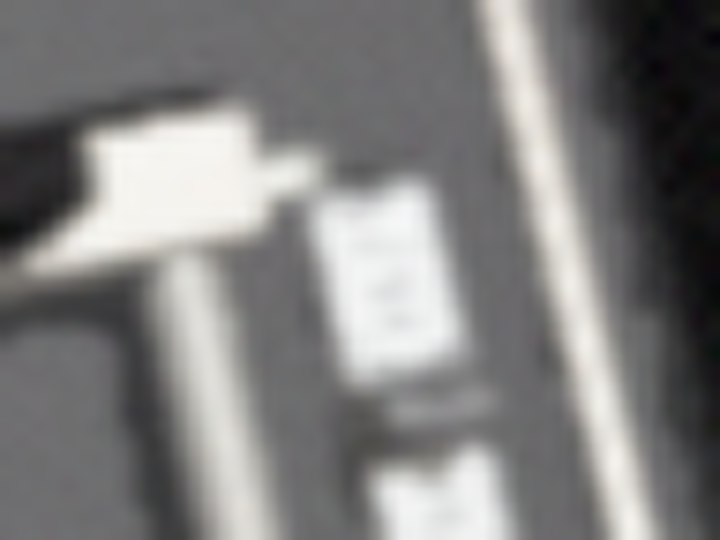

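View pics/z_top7.png

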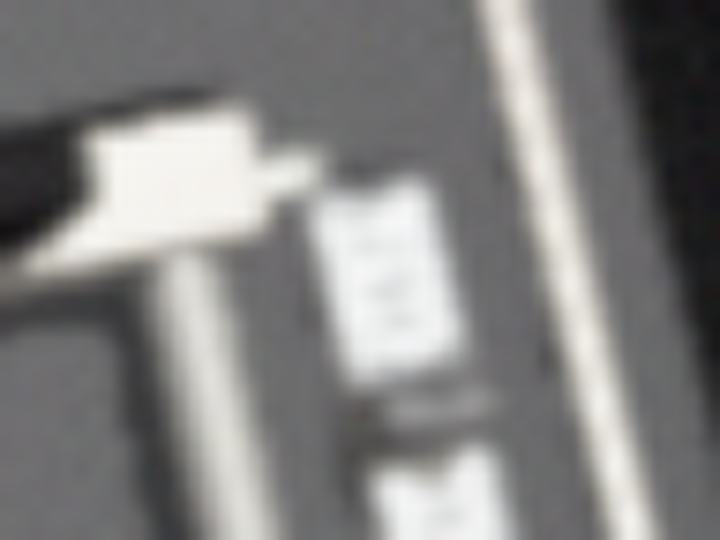

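View pics/z_side9.png

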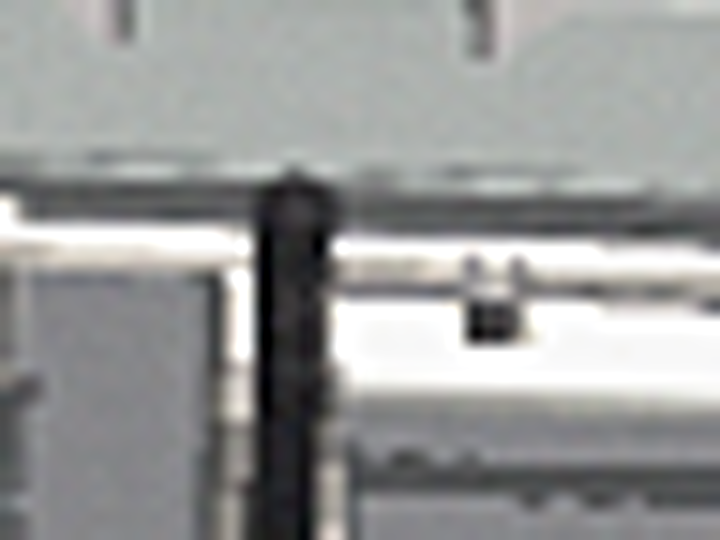

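Run:
```python
from h import *
sp=pickle.load(open('sp.pkl','rb'))
s=pickle.load(open('side9.pkl','rb'))
P=lambda pts:((proj(s,S2W(sp,np.array(pts)/1000.))-[275,125]+.5)*15-.5).round()
print('tab',P([[32.2,-23,161],[32.2,0,145],[32.2,27,161]]),P([[31.2,2,140]]))
print('marker',P([[0,-68,114],[-1,-68,114],[0,-61,110]]))
def at(n,x,y,i,m):
    s=pickle.load(open(n+'.pkl','rb'));f=lambda p:((p[0]+.5)/15-.5+x,(p[1]+.5)/15-.5+y)
    a=W2S(sp,onz(s,f(i),.114))[0]*1000;b=W2S(sp,onz(s,f(m),.114))[0]*1000;print(n,a.round(1),b.round(1),(a-b)[0].round(1))
at('wrist8',253,91,(572,200),(167,335));at('wrist9',220,232,(597,205),(152,325));at('top7',345,191,(312,167),(438,404))
```

```text
tab [[287. 169.]
 [278. 354.]
 [282. 369.]] [[283. 391.]]
marker [[487. 277.]
 [493. 277.]
 [485. 325.]]
wrist8 [ 32.3 -57.2 114. ] [  0.2 -67.3 114. ] 32.1
wrist9 [ 32.7 -58.1 114. ] [-1.00e-01 -6.77e+01  1.14e+02] 32.8
top7 [ 32.8 -59.6 114. ] [  1.1 -68.2 114. ] 31.7
```

```bash
cat > m2.py <<'E'
from h import *
import sys
from bench import cams,robot
sp=pickle.load(open('sp.pkl','rb'))
def pad(p,e): return W2S(sp,np.array(p)+rot(e)@[0,0,-.045])[0]*1000
x0=pad([.5601,.0358,.1048],[3.139,.003,.155])
o=robot.get_obs();x=pad(o['tool_pos'],o['ee_rot'])
print('pad travel FK',(x0-x).round(1),'pitch',o['ee_rot'].round(4),'F',(rot([0,0,sp[2]]).T@o['wrist_force']).round(1),'w',round(o['width'],4),'t',o['time'])
k=sys.argv[1]
ref=pickle.load(open('side9.pkl','rb'))['img'];s=cams.snapshot('side') if len(sys.argv)<3 else pickle.load(open(f'side{k}.pkl','rb'));pickle.dump(s,open(f'side{k}.pkl','wb'))
f=4;up=lambda a:cv2.resize(cv2.cvtColor(a,cv2.COLOR_RGB2GRAY),None,fx=f,fy=f,interpolation=cv2.INTER_CUBIC)
# clamp +y end: shaker (31,52,98..127)
q=proj(s,S2W(sp,np.array([[31,52,127]])/1000))[0]
x,y=q.round().astype(int);t=up(ref)[(y-7)*f:(y+10)*f,(x-6)*f:(x+9)*f]
R_=cv2.matchTemplate(up(s['img'])[(y-12)*f:(y+14)*f,(x-10)*f:(x+40)*f],t,cv2.TM_CCOEFF_NORMED);_,v,_,loc=cv2.minMaxLoc(R_)
dx=loc[0]/f-4;dy=loc[1]/f-5
a=proj(s,S2W(sp,np.array([[31,52,127],[-9,52,127]])/1000));print('side match',round(v,3),'px',dx,dy,'mm/px travel',round(dx/(a[1]-a[0])[0]*40,1))
cv2.imwrite(f'pics/s{k}.png',cv2.resize(cv2.cvtColor(s['img'],cv2.COLOR_RGB2BGR)[120:200,265:345],None,fx=7,fy=7,interpolation=cv2.INTER_CUBIC))
E
python3 m2.py 11 x
```

```text
pad travel FK [17.5  0.1  0. ] pitch [ 3.1387 -0.0174  0.1562] F [ 7.   0.2 -2.1] w 0.0123 t 19.1333
side match 0.962 px 8.5 0.25 mm/px travel 17.4
```

Emit:
jog_arm:
  series:
    - {"x": -0.006, "y": 0, "z": 0, "rx": 0, "ry": -0.5, "rz": 0}
    - {"x": -0.007, "y": 0, "z": 0, "rx": 0, "ry": -0.3, "rz": 0}
    - {"x": -0.006, "y": 0, "z": 0, "rx": 0, "ry": -0.3, "rz": 0}

```text
time: 19.38
tool_pos: [0.5325, 0.0313, 0.1048]
ee_rot: [3.139, -0.016, 0.156]
wrist_force: [8.0, 1.3, -4.4]
width: 0.0123
```

```bash
python3 m2.py 12
```

```text
pad travel FK [28.8  0.2 -0. ] pitch [ 3.1386 -0.0162  0.1565] F [ 8.1  0.  -4.4] w 0.0123 t 19.3833
side match 0.963 px 14.0 0.75 mm/px travel 28.7
```

```bash
python3 m2.py 13;python3 m2.py 13
```

```text
pad travel FK [29.4  0.2  0. ] pitch [ 3.1384 -0.0154  0.1565] F [ 6.4 -0.6 -4.8] w 0.0116 t 19.4333
side match 0.97 px 14.25 0.75 mm/px travel 29.2
pad travel FK [29.3  0.2  0. ] pitch [ 3.1385 -0.0154  0.1564] F [ 7.6  0.3 -3. ] w 0.012 t 19.4833
side match 0.968 px 14.25 0.75 mm/px travel 29.2
```

Emit:
jog_arm:
  series:
    - {"x": -0.006, "y": 0, "z": 0, "rx": 0, "ry": -0.3, "rz": 0}

```text
time: 19.62
tool_pos: [0.5293, 0.0308, 0.1048]
ee_rot: [3.139, -0.017, 0.157]
wrist_force: [8.9, 0.7, -4.0]
width: 0.0118
```

```bash
python3 m2.py 14;python3 m2.py 14;python3 m2.py 14
```

```text
pad travel FK [32.2  0.2 -0. ] pitch [ 3.1385 -0.0169  0.1566] F [ 8.9 -0.7 -4. ] w 0.0118 t 19.6167
side match 0.965 px 15.5 0.75 mm/px travel 31.8
pad travel FK [33.   0.2  0. ] pitch [ 3.1384 -0.016   0.1566] F [ 7.8 -0.5 -3.2] w 0.0117 t 19.6667
side match 0.965 px 16.0 0.75 mm/px travel 32.8
pad travel FK [32.9  0.2 -0. ] pitch [ 3.1384 -0.016   0.1565] F [ 7.5 -1.3 -4.4] w 0.0119 t 19.7167
side match 0.969 px 15.75 0.75 mm/px travel 32.3
```

```bash
python3 m.py 15
python3 - <<'E'
from h import *
s=pickle.load(open('wrist15.pkl','rb'));cv2.imwrite('pics/w15f.png',cv2.cvtColor(s['img'],cv2.COLOR_RGB2BGR))
sp=pickle.load(open('sp.pkl','rb'))
for n in('wrist','side','top'): print(n,proj(pickle.load(open(n+'15.pkl','rb')),S2W(sp,[[0,-.062,.114],[0,-.07,.114]])))
E
```

```text
tcp shaker mm [ -0.3   0.7 104.8] [ 3.1385 -0.016   0.1565] F [ 7.6  1.6 -4.1] w 0.01167983312572325 t 19.7667
wrist [[260.09496671 283.9114207 ]
 [260.08948479 291.69713185]]
side [[307.01436337 144.48376689]
 [306.98386044 142.50922511]]
top [[370.631521   218.68806209]
 [374.83775652 217.88646517]]
```

View pics/w15f.png

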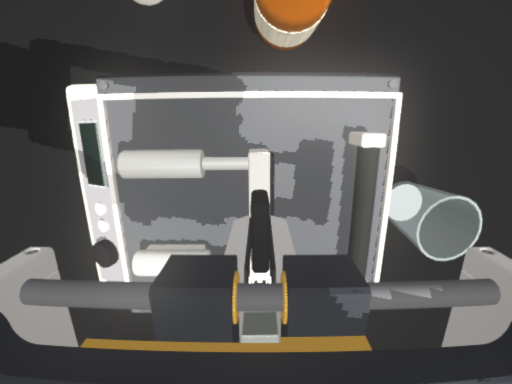

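View pics/side15.png

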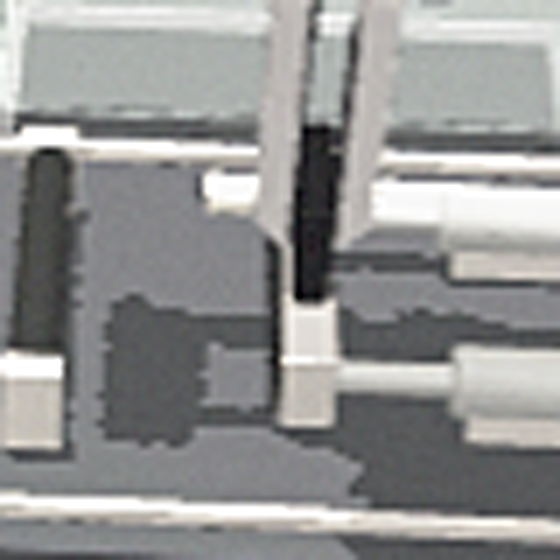

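View pics/top15.png

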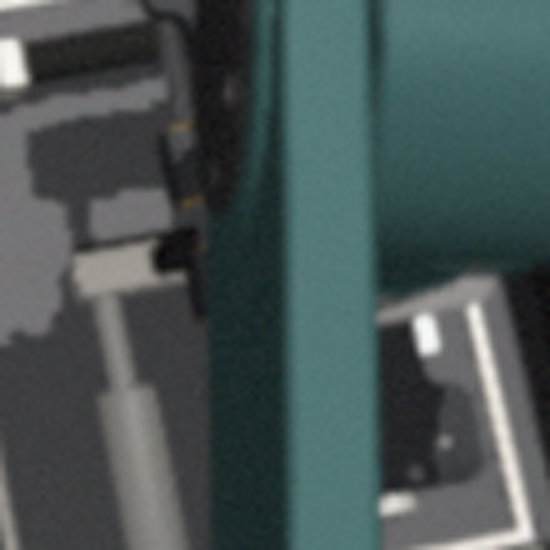

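Run:
```python
from h import *
s=pickle.load(open('wrist15.pkl','rb'))
cv2.imwrite('pics/w15z.png',cv2.resize(cv2.cvtColor(s['img'],cv2.COLOR_RGB2BGR)[250:300,230:295],None,fx=11,fy=11,interpolation=cv2.INTER_CUBIC))
sp=pickle.load(open('sp.pkl','rb'))
print((proj(s,S2W(sp,[[0,-.054,.127],[0,-.062,.114],[0,-.063,.114],[0,-.077,.114]]))-[230,250])*11)
```

```text
[[334.2275495  383.40405375]
 [331.04463384 373.02562775]
 [331.03706661 383.83413668]
 [330.93202065 532.07376571]]
```

View pics/w15z.png

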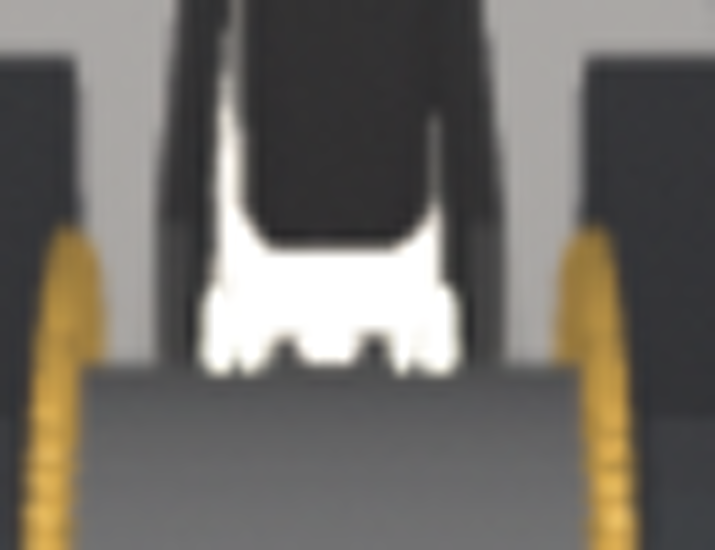

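```bash
python3 - <<'E'
from h import *
from bench import ticket
s=pickle.load(open('side15.pkl','rb'));cv2.imwrite('pics/s15f.png',cv2.cvtColor(s['img'],cv2.COLOR_RGB2BGR))
E
python3 m2.py 16
```

```text
pad travel FK [32.7  0.2 -0. ] pitch [ 3.1385 -0.016   0.1566] F [ 8.3  0.1 -3.9] w 0.0122 t 19.9167
side match 0.968 px 15.75 0.75 mm/px travel 32.3
```

View pics/s15f.png

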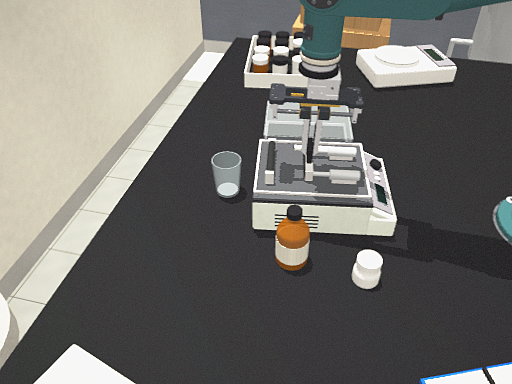

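Hood stands on the bench behind the shaker (265–352, 100–140), beaker, bottle and jar are in their original places, and the clamp is held steadily at the mark.

```bash
python3 -c "
from bench import ticket
print(ticket.close_job())"
```

```text
the job is handed in; nothing more can be done
None
```

The hood is off and standing upright on the free bench on the shaker's -y side. The arm is holding the clamp by its black tab, level with the marker clip. I handed the job in after about 20 s; it reported no verdict.

**Clamp position:** The pulled distance read 32.3 mm by side-camera matching and 32.7 mm from the arm's own pose. The distance needed, from index finger to marker, was about 32.2 mm (four readings between 31.7 and 32.8). In the wrist picture the finger sits centred between the marker's dark edges to about 0.3 mm. The top and side cameras could not see the finger or the marker at the end, because the arm and gripper hid them.

**Hold:** The clamp was steady against about 8 N of spring force. The fingers were 12 mm apart on the tab, and the tool was tilted about 0.9°.

**Other objects:** In the last side picture the jar, bottle and beaker are where they started.

**What disagreed:**
- **Finger length:** The fingers really end about 33 mm behind the stated TCP. My first grip closed in the air above the handle without touching anything. I measured the offset in the pictures and used it for both grasps.
- **Setting the hood down:** The tool was slightly tilted as the hood touched the bench. I levelled it, which pressed on it with about 12 N, and then let go; the hood did not drop.

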